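# Reset the headset hanger and hang the headset

### The job

The arm of the blue headset hanger is clamped too low. Loosen its red clamp knob, raise the arm until its white pointer is level with the orange marker on the scale, and tighten the knob fully again; then take the headset off its low grey rest and hang it by its band over the arm's black rubber bar, hanging free. Do not knock over or push away the tumbler, the mouse or the spectacles.

Things in the scene. Friction and masses are not known exactly. Their poses are not given: they have to be found in the camera images.
- stand: headset hanger, fixed: dark foot 160 x 150 x 14 mm, square aluminium post 22 mm wide up to z = 320 mm, white scale strip right of it (local y = -40 mm, z 14 to 300 mm). Origin on the desk under the post's axis; local z up, local -x its front (knob side, roughly toward the robot), the arm points along local +y (left).
- carriage (a joint): height of the carriage (blue collar 54 x 50 x 56 mm round the post, with arm, knob and pointer), m: 0 lowest, 0.14 highest. The arm's axis is 0.100 m + this value above the desk. Spring-balanced: slides with about 2 N when the knob is loose and sinks under the headset's weight; held fast when the knob is tight.
- clamp_knob (a joint): clamp knob angle, rad: 0 fully tight (its end stop), 1.4 fully loose (end stop). Loosens anticlockwise, seen looking down on the knob. Below 0.3 it clamps firmly, above 0.9 the carriage is free. It stays put, easing back under 0.1 from full tight.
- knob_grip (a point): centre of the knob's red wing (64 x 14 mm, 28 mm deep along the axis), 28 mm above the blue boss (34 mm across). Turns with the knob. Its z axis is the knob axis, up and out, leaning 35 deg from vertical to the hanger's front (local -x). The wing's length lies along this frame's [cos 0.7, -sin 0.7, 0], straight up the slope at knob angle 0.7. The post is 50 mm off, up the slope.
- pointer (a point): white pointer at the right side of the collar, 4 mm thick, at the height of the arm's axis; moves with the carriage. Same axes as the stand.
- mark (a point): middle of the orange marker clip (24 mm wide, 10 mm high, black line across its middle) on the scale strip: the height at which the pointer must stand. Fixed.
- bar_mid (a point): top of the black rubber bar (30 mm wide, 28 mm high, flat top) at mid length; moves with the carriage, axes as the stand. It reaches 65 mm either way along local y. Its free end (+y) has a flange 42 mm across, 8 mm thick, 7 mm higher than the bar; beyond it is open. A steel rod (18 mm) joins it to the collar; post axis 135 mm away.
- headset: black headphones, 0.29 kg, loose, hung on the grey rest by the band. Local y level, from cup to cup (cups 41 to 82 mm either side, open between). Local x runs up to the band (cups end at -100 mm, band top at about +100 mm), leaning 12 degrees, as it also hangs on a bar; local z: cups 2 to 103 mm, crown of the band 3 to 38 mm. Cups reach 50 mm either way of the crown.
- band_top (a point): top of the band at its crown, midway. When hanging, the crown is level here: 35 mm wide (along the headset's local z, level part), 8 mm thick, so its underside is 8 to 10 mm below; the cups' lowest points are 202 mm below this point. Pinch it across its width from above.
- rinse_cup: glass tumbler, 64 mm across, 85 mm high, standing; origin under its middle. Bystander.
- spectacles: brown spectacles with open temples, 141 x 142 x 42 mm, lying on the desk in front of the hanger; origin under their middle. Bystander.
- desk_rest: low grey headset rest, fixed: foot 130 (local x) x 110 x 8 mm, stem 26 x 18 mm, rubber saddle 30 mm (x) x 28 mm (y), its top 206 mm above this origin (centre of the foot's underside). The headset starts on it, its band crossing local y: the crown overhangs the saddle by 3 mm at either side.
- mouse: black computer mouse, 120 x 55 x 43 mm, lying on the mat; origin under its middle. Bystander.

How it is judged:
By the outcome, as a careful person would: the job done as asked, in the order asked, and still so for the second after the job is handed in, with the robot touching nothing.
It also fails if it takes over 61 s, if anything falls off the work surface, if the arm or the gripper's body presses on something with over 40 N, if the wrist force passes 120 N, or if a joint passes its speed limit or range.

### The arm

A 6-joint arm with a two-finger parallel gripper is mounted at the origin on a cart in front of the work surface, level with it; the furniture and walls round the work are solid. World frame = base frame: x ahead of the robot, y to its left, z up, the work surface at z = 0. Lengths are in m, angles in rad, forces in N, time in s.
With the tool pointing down it reaches from about 0.375 to 0.9 m from the base axis. Payload 3.1 kg.
Tool frame: the origin (TCP) lies on the centre line of the jaws, within the pads' length; the fingertips stand 19 mm ahead of it and the grasp point (between the pads) is the TCP; z points along the fingers, y is the line along which they close (so a half turn about z gives the same grasp; the last joint's range is limited). The gripper opens to 85 mm and grips with 20 to 120 N. Pads are 22 mm wide; open, the fingers measure 114 mm over their backs; the gripper's body (76 mm by 85 mm) begins 54 mm behind the grasp point. The pads swing forward as they close: fully open they stand 13 mm farther back than shut.
Start: joints at [0.969, 0.527, 1.433, -0, 1.181, -0.178], TCP at [0.257, 0.57, 0.25] pointing down, gripper open.
Joint ranges: [-3.08, 3.08], [-0.75, 2.2], [0.22, 2.44], [-1.43, 4.57], [0, 2.65], [-2.85, 2.85]. Speed limits (rad/s): [2.79, 2.79, 3.14, 3.14, 3.14, 3.14].

### API

Orientations are given as a unit quaternion [x, y, z, w].
In Python, from station import manip, cams, sign_off gives the robot as it stands.
- The arm moves only by the tool carry_out, never from a script. Its argument "targets" is a list that holds one entry, the list of rows, each a list of 7 numbers: the shift along the tool's x, y, z in cm, then the turn, a rotation vector about the tool's x, y, z in degrees, then the finger opening in cm, from 0 to 8.54. A call has 1 to 12 rows; each row is the pose to reach, as a shift and turn from the pose commanded when the call began, along the tool's axes at that moment; what a row does not reach only later rows make up. A row lasts 1/12 s, in which the tool goes at most 41.7 mm and 7.16 degrees, less where a joint would pass 70% of its speed; a pose out of reach is approached as far as the arm can. A call with a gripper value outside its range is refused whole. The fingers move at their own pace and stop on an object; "force" is the grip in N (left out, the last holds). Time passes only in rows, so rows that repeat a pose let the fingers close. It gives the time, the measured TCP pose, the force, the opening and the grip force at its end, in the units of the state.
- manip.sense(): the state, without advancing time (a new reading comes with each control period).
- cams.snapshot(name): name is "scene" or "top"; returns the picture (480x640x3 uint8, red, green, blue); there is no depth.
- cams.camera_info(name): a dict with "K" (3x3 intrinsics, pixels), "k1" (the pictures are not rectified: a ray, as slopes to the right and down, at radius r is drawn at 1 + k1 r^2 times it, then the intrinsics apply), "T" (4x4, takes a point from camera to world coordinates). Camera axes: x right, y down, z forward; pixel columns grow to the right and rows downward; lengths in m; the calibration is good to about 2 mm. A picture is of the moment at which its call begins. camera_info takes no time and is no camera call.
- sign_off(): hands the job in; it is judged then, once.
The state is a dict: "t": time; "q": joint angles; "qd": joint speeds; "tau": joint torques, N m; "tcp_pos": TCP position; "tool_rot": TCP orientation; "force": force on the tool from outside, world axes, zero at the start; "ft_torque": the same for the moment, N m; "finger_gap": opening from 0.0 (shut) to 1.0 (fully open); "gripper_force": force on a finger pad.
Only numpy, scipy, OpenCV 4.12 (cv2) and the standard library are available. Lean on these libraries where they do the work, as an engineer would, in place of code of your own. Each camera call takes 0.05 s, during which the arm holds its last target. There are 200 camera calls.

## Working session

There is one attempt and no reset: what is moved stays moved. The work goes in short steps, Python scripts to look and compute and a tool call to move; the robot and the scene stay as the last step left them, time stands still between calls to the robot, and variables do not carry over. Pictures are saved under pics/ and viewed, at most 10 in all, crops included, and the job is handed in when it is done.

Besides the shell and the picture viewer there is one more tool, called after ">>>" as name([rows], argument=value, ...), one row to a line, values as JSON. carry_out: Moves the arm, as the interface text tells. Its arguments: {"type":"object","properties":{"targets":{"type":"array"},"force":{"type":"number"}},"required":["targets"]}

```bash
mkdir -p pics; python3 - <<'E'
from station import manip,cams
import cv2
s=manip.sense();print(s)
for n in("scene","top"):
    cv2.imwrite(f"pics/{n}0.png",cams.snapshot(n)[:,:,::-1]);c=cams.camera_info(n);print(n,c)
E
```

```text
{'t': 0.0, 'q': array([ 9.68522455e-01,  5.28434138e-01,  1.43393770e+00,  4.10579775e-05,
        1.18138149e+00, -1.78488734e-01]), 'qd': array([ 0.00031856,  0.00126343,  0.00047307,  0.00120632, -0.0022458 ,
       -0.00064398]), 'tau': array([ 5.37126175e-05, -4.42346442e+01, -1.78027242e+01, -4.40788244e-04,
        8.35234387e-03, -2.83752840e-06]), 'tcp_pos': array([0.25657041, 0.56915657, 0.24934199]), 'tool_rot': array([ 2.10318033e-01,  9.77632425e-01, -9.91834434e-04, -4.28668606e-04]), 'force': array([-0.13320686, -0.58138746, -0.80051183]), 'ft_torque': array([ 0.01625733, -0.02944967,  0.03825313]), 'gripper_force': 0.0, 'finger_gap': 1.0013469921658336}
scene {'K': array([[506.95128462,   0.        , 315.62712786],
       [  0.        , 506.95128462, 237.49966785],
       [  0.        ,   0.        ,   1.        ]]), 'k1': 0.009761664804330439, 'T': array([[ 0.43157001, -0.52199562,  0.73570911, -0.36965405],
       [-0.90205637, -0.24389208,  0.35610526, -0.3627667 ],
       [-0.00645176, -0.81733544, -0.57612599,  0.90798762],
       [ 0.        ,  0.        ,  0.        ,  1.        ]])}
top {'K': array([[547.39659285,   0.        , 322.40450096],
       [  0.        , 547.39659285, 238.85320662],
       [  0.        ,   0.        ,   1.        ]]), 'k1': -0.12432627028141817, 'T': array([[-0.18500862, -0.93258452,  0.30993212,  0.11283308],
       [-0.98270915,  0.1731922 , -0.06547659,  0.19416748],
       [ 0.00738463, -0.31668687, -0.94850139,  1.62992564],
       [ 0.        ,  0.        ,  0.        ,  1.        ]])}
```

View pics/scene0.png

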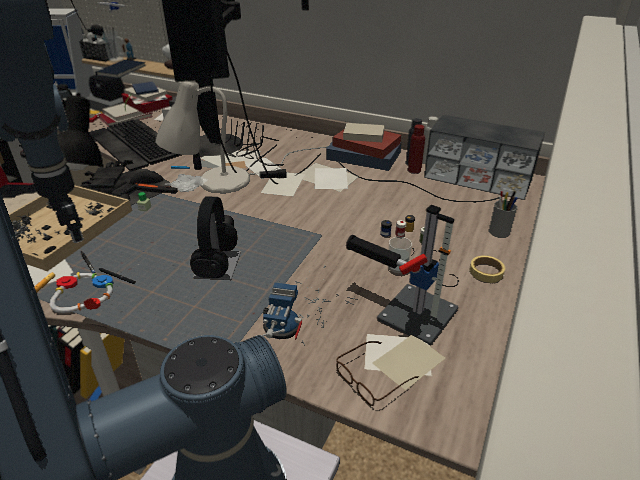

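View pics/top0.png

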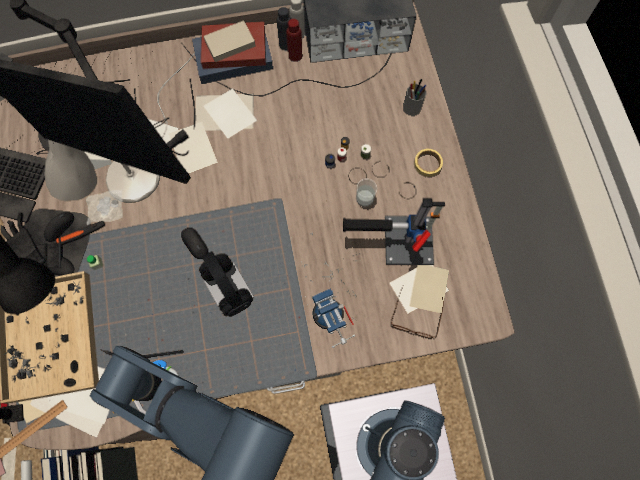

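Scene view: the hanger's foot is at about (418,312), its knob at (412,264) and the bar at (372,248). The headset is at (212,235), the spectacles at (372,380). In the top view the hanger is at (410,240), the headset at (220,275), the mouse at (195,243) and the tumbler at (366,192). I'll zoom in for precise features.

```bash
cat > h.py <<'E'
import numpy as np,cv2
from station import manip,cams
from scipy.spatial.transform import Rotation as R
CI={n:cams.camera_info(n) for n in("scene","top")}
def ray(n,p):
    c=CI[n];K=c["K"];d=np.array([(p[0]-K[0,2])/K[0,0],(p[1]-K[1,2])/K[1,1]]);u=d.copy()
    for _ in range(10):u=d/(1+c["k1"]*(u@u))
    v=c["T"][:3,:3]@np.r_[u,1];return c["T"][:3,3],v/np.linalg.norm(v)
def proj(n,X):
    c=CI[n];x=c["T"][:3,:3].T@(np.asarray(X)-c["T"][:3,3]);u=x[:2]/x[2];u=u*(1+c["k1"]*(u@u))
    return u*c["K"][0,0]+c["K"][:2,2]
def onz(n,p,z):
    o,v=ray(n,p);return o+v*(z-o[2])/v[2]
def tri(ps,pt):
    a,u=ray("scene",ps);b,v=ray("top",pt)
    s=np.linalg.lstsq(np.c_[u,-v],b-a,rcond=None)[0];p,q=a+u*s[0],b+v*s[1]
    return (p+q)/2,np.linalg.norm(p-q)
E
python3 - <<'E'
import cv2,numpy as np
a=cv2.imread("pics/scene0.png");b=cv2.imread("pics/top0.png")
def crop(i,x,y,w,h,f):return cv2.resize(i[y:y+h,x:x+w],None,fx=f,fy=f,interpolation=cv2.INTER_CUBIC)
cv2.imwrite("pics/standc.png",np.hstack([crop(a,340,200,130,150,4)[:600,:400+0] if 0 else crop(a,340,200,130,150,3.07)[:460],crop(b,335,180,130,150,3.07)[:460]]))
cv2.imwrite("pics/headc.png",np.hstack([crop(a,175,185,80,105,5),crop(b,170,215,80,105,5)]))
E
```

```text
(no output)
```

View pics/standc.png

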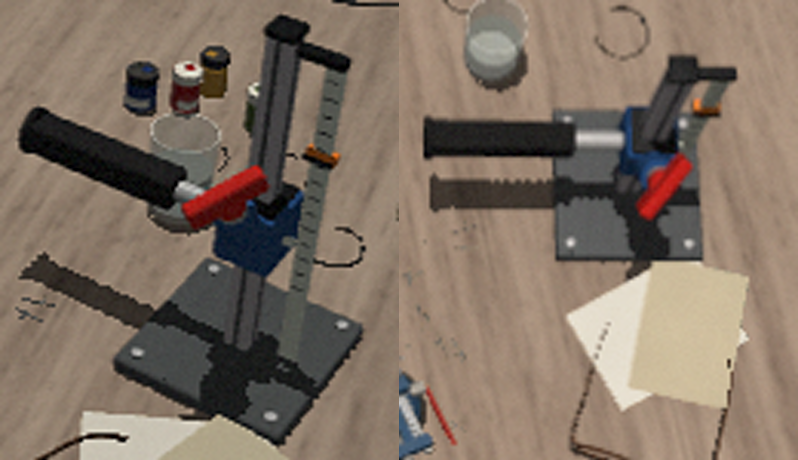

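View pics/headc.png

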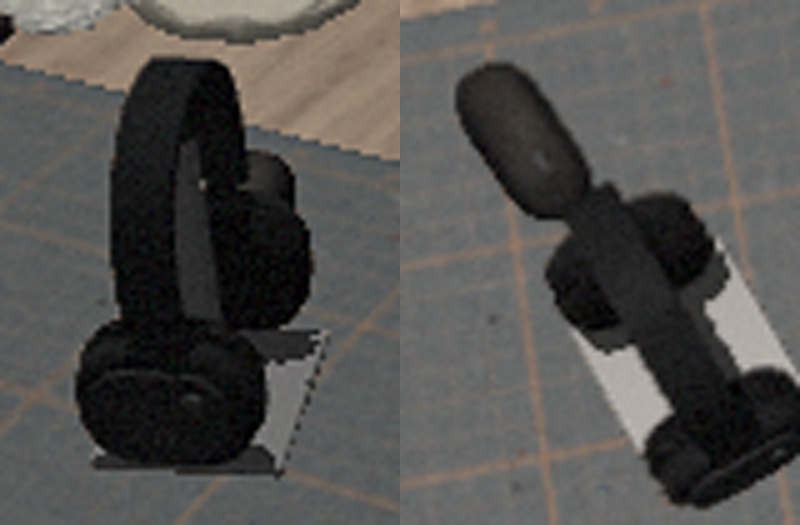

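```bash
python3 - <<'E'
from h import *
S=lambda x,y:(340+x/3.07-.3,200+y/3.07-.3)
T=lambda x,y:(335+(x-399)/3.07-.3,180+y/3.07-.3)
f={}
for k,s,t in[("cap",(287,27),(683,68)),("mark",(321,157),(707,108)),("wingLow",(188,213),(648,213)),("wingHi",(263,180),(682,161)),("flange",(36,128),(428,138)),("barInner",(172,188),(574,138))]:
    print(k,*tri(S(*s),T(*t)))
for n,F,c in(("scene",S,[(115,362),(280,440),(362,325),(212,258)]),("top",T,[(557,260),(702,260),(701,110),(557,110)])):
    P=np.array([onz(n,F(*p),.014) for p in c]);print(n,P.round(4).tolist(),P.mean(0))
    print(np.linalg.norm(P-np.roll(P,-1,0),axis=1), [np.degrees(np.arctan2(*(P[(i+1)%4]-P[i])[1::-1])) for i in range(4)])
# colour masks
for n in("scene","top"):
    im=cv2.imread(f"pics/{n}0.png");h=cv2.cvtColor(im,cv2.COLOR_BGR2HSV)
    x0,y0=(340,200) if n=="scene" else (335,180)
    roi=np.zeros(h.shape[:2],np.uint8);roi[y0:y0+80,x0:x0+130]=255
    for nm,lo,hi in(("red",(0,150,80),(5,255,255)),("red2",(174,150,80),(180,255,255)),("or",(8,150,90),(20,255,255)),("blue",(100,120,40),(125,255,255))):
        m=cv2.inRange(h,lo,hi)&roi;k,l,st,ce=cv2.connectedComponentsWithStats(m)
        i=1+np.argsort(-st[1:,4])[:2]
        for j in i:
            pts=np.argwhere(l==j)[:,::-1].astype(np.float32);print(n,nm,st[j],ce[j].round(1),[np.round(v,1) for v in cv2.minAreaRect(pts)])
E
```

```text
cap [ 0.59160561 -0.18366841  0.31820493] 0.0006932999480895918
mark [ 0.58562561 -0.22375384  0.2194231 ] 9.919565423154241e-05
wingLow [ 0.503128   -0.15060091  0.20184188] 0.0013774437969214237
wingHi [ 0.54204866 -0.19090715  0.2170475 ] 0.0033013610216265335
flange [0.63118128 0.02027838 0.14159461] 0.0030460616266042287
barInner [ 0.60378147 -0.11223585  0.14185347] 0.004399349152435163
scene [[0.5238, -0.0992, 0.014], [0.4976, -0.2426, 0.014], [0.6529, -0.2705, 0.014], [0.6828, -0.132, 0.014]] [ 0.58927501 -0.18609696  0.014     ]
[0.14578888 0.15779646 0.14162402 0.16233457] [np.float64(-100.35972595464894), np.float64(-10.162076925722603), np.float64(77.82062816675125), np.float64(168.3370980199191)]
top [[0.5238, -0.0947, 0.014], [0.4967, -0.2388, 0.014], [0.6534, -0.2778, 0.014], [0.6805, -0.1303, 0.014]] [ 0.58858838 -0.18540457  0.014     ]
[0.14656058 0.1615572  0.14999427 0.16071931] [np.float64(-100.65368896038727), np.float64(-13.984824181876048), np.float64(79.60426430987027), np.float64(167.2227639172708)]
scene red [399 254  28  17 149] [412.4 261.9] [array([412.2
[... 734 characters left out ...]
 222. ] [array([387.5, 222. ]), array([3., 0.]), np.float64(180.0)]
top red [412 230  18  22 169] [420.5 240.4] [array([420.3, 239.8]), array([ 8.9, 23.7]), np.float64(38.7)]
top red2 [422 233   2   2   2] [422.5 233.5] [array([422.5, 233.5]), array([1.4, 0. ]), np.float64(135.0)]
top red2 [416 240   1   2   2] [416.  240.5] [array([416. , 240.5]), array([1., 0.]), np.float64(-90.0)]
top or [431 212   8   4  13] [433.4 214.3] [array([434.5, 213.5]), array([7., 3.]), np.float64(0.0)]
top blue [407 215  17  27 141] [412.4 230. ] [array([411.5, 228.4]), array([22.3, 15.4]), np.float64(49.1)]
top blue [425 227   1   2   2] [425.  227.5] [array([425. , 227.5]), array([1., 0.]), np.float64(-90.0)]
```

```bash
python3 - <<'E'
from h import *
o=np.array([.590,-.185,0]);Rs=R.from_euler("z",-11.5,degrees=True).as_matrix()
L=lambda P:Rs.T@(np.asarray(P)-o)
for n,x0,y0 in(("scene",390,235),("top",400,225)):
    im=cv2.imread(f"pics/{n}0.png").astype(int);b,g,r=[im[...,i] for i in range(3)]
    m=((r>60)&(r>2.2*g)&(r>2.2*b)).astype(np.uint8);m[:y0]=0;m[y0+50:]=0;m[:,:x0]=0;m[:,x0+50:]=0
    m=m*255;c,_=cv2.findContours(m,cv2.RETR_EXTERNAL,cv2.CHAIN_APPROX_NONE);c=max(c,key=cv2.contourArea)
    print(n,cv2.boundingRect(c),cv2.minAreaRect(c)); 
    M=cv2.moments(c);p=(M["m10"]/M["m00"],M["m01"]/M["m00"]);
    if n=="scene":ps=p
    else:pt=p
W,e=tri(ps,pt);print("wing",W,e,"local",L(W))
# predicted checks for wing ends with candidate angle 0
ax=np.array([-np.sin(np.radians(35)),0,np.cos(np.radians(35))]);up=np.array([ax[2],0,-ax[0]]);si=np.cross(ax,up)
for c in(W,):
  for th in(0,.1):
    d=np.cos(th-.7)*up+np.sin(th-.7)*si
    for s in(-1,1):
        print(th,s,[proj(n,c+Rs@(d*.032*s)).round(1) for n in("scene","top")])
for z in(.12,.13,.14,.15,.16): print(z,"pointer y-33",proj("scene",o+Rs@[0,-.035,z]).round(1),"bar end top",proj("scene",o+Rs@[0,.070,z]).round(1),proj("top",o+Rs@[0,.07,z]).round(1),"flange",proj("scene",o+Rs@[0,.2,z]).round(1),proj("top",o+Rs@[0,.2,z]).round(1))
H=lambda x,y:(175+x/5-.4,185+y/5-.4);G=lambda x,y:(170+(x-400)/5-.4,215+y/5-.4)
print("foot scene",[onz("scene",H(*p),.008).round(4).tolist() for p in((328,332),(280,475),(92,465))])
A=[onz("top",G(*p),.008) for p in((575,335),(645,455),(720,240),(795,370))];print("foot top",np.round(A,4).tolist())
print([np.degrees(np.arctan2(*(b-a)[1::-1])) for a,b in((A[0],A[1]),(A[2],A[3]))])
B=[onz("top",G(*p),.215) for p in((605,200),(620,260),(650,250),(640,290),(685,290))];print("band",np.round(B,4).tolist())
print("crown tri",tri(H(180,64),G(645,280)))
print("cup rim",onz("top",(366+0,193),.04), "tumbler base scene",onz("scene",(340+185/3.07,200+218/3.07),0))
for p in((466-399,5),(525-399,5),(499-399,85)):print("tumb top",onz("top",(335+p[0]/3.07,180+p[1]/3.07),.085 if p[1]<50 else 0))
for p in((148,122),(218,122)):print("tumb rim scene",onz("scene",(340+p[0]/3.07,200+p[1]/3.07),.085))
E
```

```text
scene (399, 254, 29, 21) ((413.7000427246094, 264.8999938964844), (12.074767112731934, 29.068883895874023), 63.43495178222656)
top (412, 230, 18, 22) ((420.42352294921875, 240.005859375), (9.328010559082031, 23.75388526916504), 40.601295471191406)
wing [ 0.52430138 -0.16982447  0.20629442] 0.00279251106339449 local [-0.06740521  0.00177267  0.20629442]
0 -1 [array([399.5, 270.3]), array([412.8, 248.7])]
0 1 [array([425.9, 258.3]), array([428.9, 231.9])]
0.1 -1 [array([400.1, 271.5]), array([413.7, 249.4])]
0.1 1 [array([425.3, 257.1]), array([428. , 231.2])]
0.12 pointer y-33 [436.3 284.5] bar end top [397.5 268. ] [391.6 227.4] flange [353.7 249.4] [347.4 226.7]
0.13 pointer y-33 [436.8 281.3] bar end top [397.8 264.9] [392.  226.3] flange [353.8 246.3] [347.5 225.5]
0.14 pointer y-33 [437.4 278. ] bar end top [398.2 261.7] [392.4 225.1] flange [354.  243.2] [347.7 224.3]
0.15 pointer y-33 [437.9 274.7] bar end top [398.5 258.4] [392.9 223.9] flange [354.1 240.1] [347.9 223.1]
0.16 pointer y-33 [438.5 271.4] bar end top [398.9 255.2] [393.3 222.7] flange [354.3 236.9] [348.1 221.9]
foot scene [[0.6218, 0.3667, 0.008], [0.4983, 0.3191, 0.008], [0.4613, 0.4185, 0.008]]
foot top [[0.5731, 0.462, 0.008], [0.4914, 0.4293, 0.008], [0.6169, 0.366, 0.008], [0.5272, 0.3322, 0.008]]
[np.float64(-158.1511929043406), np.float64(-159.3780077159107)]
band [[0.5863, 0.4026, 0.215], [0.5513, 0.3988, 0.215], [0.5539, 0.3821, 0.215], [0.5328, 0.3903, 0.215], [0.5284, 0.3664, 0.215]]
crown tri (array([0.53455329, 0.38143254, 0.23479568]), np.float64(0.0076927154941014275))
cup rim [ 0.75723534 -0.07918406  0.04      ] tumbler base scene [ 0.74263961 -0.09025869  0.        ]
tumb top [ 0.78146952 -0.05157383  0.085     ]
tumb top [ 0.77077995 -0.11017613  0.085     ]
tumb top [ 0.72251378 -0.08023394  0.        ]
tumb rim scene [ 0.75737956 -0.04258525  0.085     ]
tumb rim scene [ 0.78429426 -0.10017355  0.085     ]
```

```bash
cat >> h.py <<'E'
o=np.array([.590,-.185,0]);YAW=-11.5
Rs=R.from_euler("z",YAW,degrees=True).as_matrix()
ax=np.array([-np.sin(np.radians(35)),0,np.cos(np.radians(35))]);up=np.array([ax[2],0,-ax[0]]);si=np.cross(ax,up)
def knobR(th,flip=1):
    d=Rs@(np.cos(th-.7)*up+np.sin(th-.7)*si);z=-Rs@ax;y=flip*np.cross(z,d)
    return np.c_[np.cross(y,z),y,z]
def downR(az):
    y=np.array([np.cos(np.radians(az)),np.sin(np.radians(az)),0]);z=np.array([0,0,-1.]);return np.c_[np.cross(y,z),y,z]
def delta(P,M,s=None):
    s=s or manip.sense();R0=R.from_quat(s["tool_rot"]).as_matrix()
    print("t",s["t"],"shift cm",(R0.T@(np.asarray(P)-s["tcp_pos"])*100).round(2),"rot deg",np.degrees(R.from_matrix(R0.T@M).as_rotvec()).round(1),"gap",s["finger_gap"])
E
python3 - <<'E'
from h import *
W,e=tri((412.3,261.9),(420.4,240.1));Ls=Rs.T@(W-o)
print(W,e,Ls); c=Ls-.014*ax;print("centre local",c,"world",o+Rs@c)
for f in(1,-1):
    M=knobR(.03,f);print(f,M.round(2).tolist(),"yaw y",np.degrees(np.arctan2(M[1,1],M[0,1])))
delta([.42,.15,.40],downR(65.7-100))
C=o+Rs@[-.058,.001,.196]
print("C",C,"corr proj",proj("scene",C),proj("top",C))
E
```

```text
[ 0.52369135 -0.1678612   0.21268016] 0.0013735011866026468 [-0.06839441  0.00357491  0.21268016]
centre local [-0.06036434  0.00357491  0.20121203] world [ 0.53156021 -0.16946214  0.20121203]
1 [[0.51, -0.65, 0.56], [-0.74, -0.67, -0.11], [0.45, -0.36, -0.82]] yaw y -134.48262862047554
-1 [[-0.51, 0.65, 0.56], [0.74, 0.67, -0.11], [-0.45, 0.36, -0.82]] yaw y 45.51737137952447
t 0.1 shift cm [-32.13 -31.52 -15.01] rot deg [ -0.1   0.1 100. ] gap 0.9998172064017298
C [ 0.53336374 -0.17245674  0.196     ] corr proj [414.4715379  265.97855909] [420.28837904 238.28748445]
```

>>> carry_out([
  [[-32, -31.5, -15, 0, 0, 100, 6], [-32, -31.5, -15, 0, 0, 100, 6], [-32, -31.5, -15, 0, 0, 100, 6], [-32, -31.5, -15, 0, 0, 100, 6], [-32, -31.5, -15, 0, 0, 100, 6], [-32, -31.5, -15, 0, 0, 100, 6], [-32, -31.5, -15, 0, 0, 100, 6], [-32, -31.5, -15, 0, 0, 100, 6], [-32, -31.5, -15, 0, 0, 100, 6], [-32, -31.5, -15, 0, 0, 100, 6], [-32, -31.5, -15, 0, 0, 100, 6], [-32, -31.5, -15, 0, 0, 100, 6]],
])

```text
t: 1.1
tcp_pos: [0.4213, 0.1471, 0.402]
tool_rot: [0.823, 0.568, 0.001, 0.002]
force: [0.2, 0.4, -0.3]
finger_gap: 0.708
gripper_force: 0.0
```

```bash
python3 - <<'E'
from h import *
c=o+Rs@[-.060,.002,.200];delta(c+Rs@ax*.10,knobR(.03)); print(manip.sense()["q"])
E
```

```text
t 1.1 shift cm [-26.74  15.9   12.09] rot deg [-15.   38.9 114.8] gap 0.7080393560477041
[ 0.08599055  0.11014713  1.63121246 -0.0023172   1.39639063  0.44958836]
```

>>> carry_out([
  [[-26.7, 15.9, 12.1, -15, 38.9, 114.8, 6], [-26.7, 15.9, 12.1, -15, 38.9, 114.8, 6], [-26.7, 15.9, 12.1, -15, 38.9, 114.8, 6], [-26.7, 15.9, 12.1, -15, 38.9, 114.8, 6], [-26.7, 15.9, 12.1, -15, 38.9, 114.8, 6], [-26.7, 15.9, 12.1, -15, 38.9, 114.8, 6], [-26.7, 15.9, 12.1, -15, 38.9, 114.8, 6], [-26.7, 15.9, 12.1, -15, 38.9, 114.8, 6], [-26.7, 15.9, 12.1, -15, 38.9, 114.8, 6], [-26.7, 15.9, 12.1, -15, 38.9, 114.8, 6], [-26.7, 15.9, 12.1, -15, 38.9, 114.8, 6], [-26.7, 15.9, 12.1, -15, 38.9, 114.8, 6]],
])

```text
t: 2.1
tcp_pos: [0.4756, -0.1552, 0.2787]
tool_rot: [0.966, -0.111, 0.226, -0.056]
force: [0.1, 0.6, -0.1]
finger_gap: 0.7
gripper_force: 0.0
```

```bash
python3 - <<'E'
from h import *
c=o+Rs@[-.060,.002,.200];delta(c+Rs@ax*.10,knobR(.03)); print(manip.sense()["q"])
E
```

```text
t 2.1 shift cm [ 0.23  0.39 -0.32] rot deg [-4.6 11.9 34. ] gap 0.7002893004078674
[-0.74254914  0.21336313  1.98596832  0.56262992  0.70720145  0.66675616]
```

>>> carry_out([
  [[0.2, 0.4, -0.3, -4.6, 11.9, 34, 6], [0.2, 0.4, -0.3, -4.6, 11.9, 34, 6], [0.2, 0.4, -0.3, -4.6, 11.9, 34, 6], [0.2, 0.4, -0.3, -4.6, 11.9, 34, 6], [0.2, 0.4, -0.3, -4.6, 11.9, 34, 6], [0.2, 0.4, -0.3, -4.6, 11.9, 34, 6]],
])

```text
t: 2.6
tcp_pos: [0.4743, -0.1573, 0.2812]
tool_rot: [0.866, -0.399, 0.292, -0.07]
force: [0.1, 0.2, -0.5]
finger_gap: 0.703
gripper_force: 0.0
```

```bash
python3 - <<'E'
from h import *
c=o+Rs@[-.060,.002,.200];delta(c,knobR(.03)); print(manip.sense()["q"])
a=cams.snapshot("scene")[:,:,::-1];b=cams.snapshot("top")[:,:,::-1]
f=lambda i,x,y:cv2.resize(i[y:y+130,x:x+130],None,fx=3,fy=3,interpolation=cv2.INTER_CUBIC)
cv2.imwrite("pics/knob1.png",np.hstack([f(a,345,180),f(b,360,170)]))
E
```

```text
t 2.6 shift cm [ 0.29  0.08 10.03] rot deg [-0.1  0.2  0.3] gap 0.7029318840755636
[-0.7079348   0.17888379  2.1113499   0.77266832  0.41379149  1.07836821]
```

View pics/knob1.png

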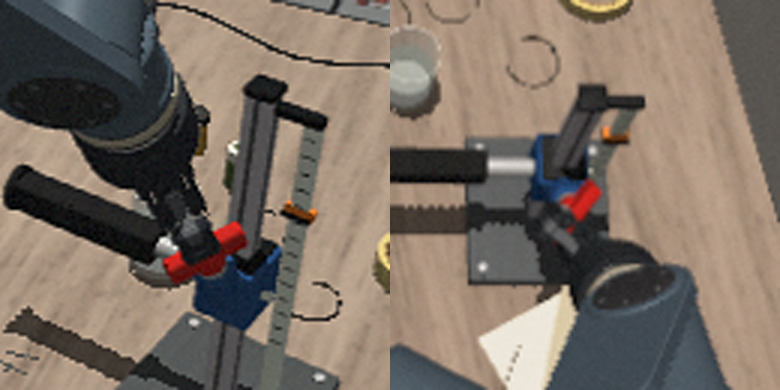

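The fingers straddle the red wing (scene crop (205,250)) and line up with it. I'll advance along the knob axis and close.

>>> carry_out([
  [[0.2, 0, 4, 0, 0, 0, 4.5], [0.2, 0, 7, 0, 0, 0, 4.5], [0.2, 0, 9, 0, 0, 0, 4.5], [0.2, 0, 9.8, 0, 0, 0, 4.5], [0.2, 0, 9.8, 0, 0, 0, 4.5]],
])

```text
t: 3.12
tcp_pos: [0.5331, -0.1722, 0.2011]
tool_rot: [0.867, -0.398, 0.292, -0.07]
force: [0.3, -1.2, 0.1]
finger_gap: 0.526
gripper_force: 0.0
```

>>> carry_out([
  [[0, 0, 0, 0, 0, 0, 1], [0, 0, 0, 0, 0, 0, 1], [0, 0, 0, 0, 0, 0, 1], [0, 0, 0, 0, 0, 0, 1], [0, 0, 0, 0, 0, 0, 1]],
], force=60)

```text
t: 3.53
tcp_pos: [0.5304, -0.1733, 0.2028]
tool_rot: [0.866, -0.399, 0.293, -0.067]
force: [-2.6, -4.1, -6.7]
finger_gap: 0.245
gripper_force: 58.9
```

```bash
python3 - <<'E'
from h import *
s=manip.sense();print({k:s[k] for k in("t","tcp_pos","force","ft_torque","finger_gap","gripper_force","q")})
E
```

```text
{'t': 3.5333, 'tcp_pos': array([ 0.53037059, -0.17330094,  0.20280846]), 'force': array([-2.62557789, -4.11207211, -6.74434771]), 'ft_torque': array([-0.48652101,  1.13546569, -0.44942019]), 'finger_gap': 0.24462073935325024, 'gripper_force': 58.87498140335083, 'q': array([-0.64007761,  0.418307  ,  2.0750324 ,  1.24944926,  0.25621282,
        0.62523679])}
```

>>> carry_out([
  [[0, 0, 0, 0, 0, 0, 3.5], [0, 0.2, -0.4, 0, 0, 0, 3.5], [0, 0.2, -0.7, 0, 0, 0, 3.5], [0, 0.2, -0.7, 0, 0, 0, 3.5], [0, 0.2, -0.7, 0, 0, 0, 1], [0, 0.2, -0.7, 0, 0, 0, 1], [0, 0.2, -0.7, 0, 0, 0, 1], [0, 0.2, -0.7, 0, 0, 0, 1], [0, 0.2, -0.7, 0, 0, 0, 1]],
])

```text
t: 4.28
tcp_pos: [0.5261, -0.1726, 0.2088]
tool_rot: [0.866, -0.398, 0.294, -0.068]
force: [-7.5, -1.1, 7.3]
finger_gap: 0.238
gripper_force: 58.3
```

```bash
python3 - <<'E'
from h import *
s=manip.sense();print({k:s[k] for k in("t","tcp_pos","tool_rot","force","ft_torque","finger_gap","gripper_force")})
E
```

```text
{'t': 4.2833, 'tcp_pos': array([ 0.52608429, -0.17260239,  0.20877444]), 'tool_rot': array([ 0.86616421, -0.39848201,  0.29374499, -0.06845098]), 'force': array([-7.48053024, -1.09424093,  7.31285642]), 'ft_torque': array([-0.20320218,  0.58454094, -0.1882474 ]), 'finger_gap': 0.23763426297371124, 'gripper_force': 58.32629978656769}
```

>>> carry_out([
  [[0, 0, 0, 0, 0, -5, 1], [0, 0, 0, 0, 0, -10, 1], [0, 0, 0, 0, 0, -15, 1], [0, 0, 0, 0, 0, -15, 1]],
])

```text
t: 4.62
tcp_pos: [0.5266, -0.172, 0.2091]
tool_rot: [0.911, -0.28, 0.3, -0.03]
force: [-5.4, 1.4, 7.7]
finger_gap: 0.241
gripper_force: 58.4
```

```bash
python3 - <<'E'
from h import *
s=manip.sense();print({k:s[k] for k in("t","tcp_pos","force","ft_torque","finger_gap","gripper_force")})
M=R.from_quat(s["tool_rot"]).as_matrix();print(M.T@s["force"],M.T@s["ft_torque"])
delta(s["tcp_pos"],knobR(.03))
E
```

```text
{'t': 4.6167, 'tcp_pos': array([ 0.52660843, -0.17202147,  0.20905717]), 'force': array([-5.36068892,  1.40049044,  7.69183228]), 'ft_torque': array([-0.07964173,  0.26171386,  0.09380829]), 'finger_gap': 0.2409350449730525, 'gripper_force': 58.366071581840515}
[-0.20835059 -0.25350813 -9.47390979] [-0.14126829 -0.20188215 -0.15140611]
t 4.6167 shift cm [0. 0. 0.] rot deg [-0.1 -0.1 15.7] gap 0.2409350449730525
```

>>> carry_out([
  [[0, 0, 0, 0, 0, -6, 1], [0, 0, 0, 0, 0, -12, 1], [0, 0, 0, 0, 0, -18, 1], [0, 0, 0, 0, 0, -24, 1], [0, 0, 0, 0, 0, -30, 1], [0, 0, 0, 0, 0, -36, 1], [0, 0, 0, 0, 0, -42, 1], [0, 0, 0, 0, 0, -48, 1], [0, 0, 0, 0, 0, -54, 1], [0, 0, 0, 0, 0, -58, 1], [0, 0, 0, 0, 0, -58, 1]],
])

```text
t: 5.53
tcp_pos: [0.5269, -0.169, 0.208]
tool_rot: [0.933, 0.198, 0.278, 0.116]
force: [1.7, 6.0, 1.6]
finger_gap: 0.237
gripper_force: 58.7
```

```bash
python3 - <<'E'
from h import *
s=manip.sense();print({k:s[k] for k in("t","tcp_pos","force","ft_torque","finger_gap","gripper_force","q")})
M=R.from_quat(s["tool_rot"]).as_matrix();print(M.T@s["force"],M.T@s["ft_torque"])
delta(s["tcp_pos"]+[0,0,.077],M)
a=cams.snapshot("scene")[:,:,::-1];b=cams.snapshot("top")[:,:,::-1]
f=lambda i,x,y:cv2.resize(i[y:y+130,x:x+130],None,fx=3,fy=3,interpolation=cv2.INTER_CUBIC)
cv2.imwrite("pics/knob2.png",np.hstack([f(a,345,180),f(b,360,170)]))
E
```

```text
{'t': 5.5333, 'tcp_pos': array([ 0.52688173, -0.16901349,  0.2079584 ]), 'force': array([1.65238989, 5.96416876, 1.62707636]), 'ft_torque': array([ 0.71845371, -0.0762102 ,  0.63101101]), 'finger_gap': 0.23735888241777028, 'gripper_force': 58.67137670516968, 'q': array([-0.64526605,  0.40306771,  2.08090024,  1.21992682,  0.27510606,
       -0.62545446])}
[ 4.62310866 -4.30313978 -1.02904477] [ 0.81641622  0.49293632 -0.10313569]
t 5.5333 shift cm [ 3.64  2.51 -6.3 ] rot deg [0. 0. 0.] gap 0.23735888241777028
```

View pics/knob2.png

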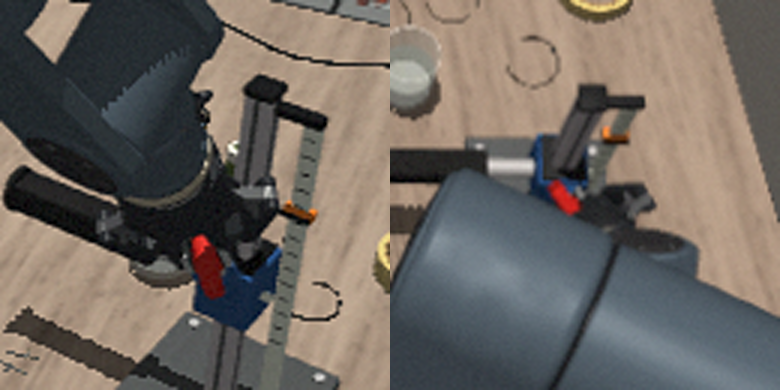

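The red wing has turned with the gripper from pointing right-up to pointing left-up, so the knob is loose (about 1.3 rad). I'll raise it now.

>>> carry_out([
  [[0.45, 0.31, -0.8, 0, 0, 0, 1], [0.9, 0.62, -1.6, 0, 0, 0, 1], [1.35, 0.93, -2.4, 0, 0, 0, 1], [1.8, 1.25, -3.2, 0, 0, 0, 1], [2.25, 1.55, -3.9, 0, 0, 0, 1], [2.7, 1.86, -4.7, 0, 0, 0, 1], [3.15, 2.17, -5.5, 0, 0, 0, 1], [3.6, 2.5, -6.3, 0, 0, 0, 1], [3.64, 2.51, -6.3, 0, 0, 0, 1], [3.64, 2.51, -6.3, 0, 0, 0, 1]],
])

```text
t: 6.47
tcp_pos: [0.5268, -0.169, 0.2854]
tool_rot: [0.933, 0.196, 0.278, 0.116]
force: [3.9, 6.6, 0.1]
finger_gap: 0.236
gripper_force: 60.3
```

```bash
python3 - <<'E'
from h import *
s=manip.sense();print({k:s[k] for k in("t","tcp_pos","force","finger_gap","gripper_force","q")})
a=cams.snapshot("scene")[:,:,::-1]
cv2.imwrite("pics/p3f.png",a)
cv2.imwrite("pics/p3.png",cv2.resize(a[215:285,395:475],None,fx=8,fy=8,interpolation=cv2.INTER_CUBIC))
E
```

```text
{'t': 6.4667, 'tcp_pos': array([ 0.52684642, -0.16898671,  0.28535058]), 'force': array([3.86626652, 6.64884441, 0.07566354]), 'finger_gap': 0.23612851447817754, 'gripper_force': 60.25462567806244, 'q': array([-0.64400437,  0.24472443,  1.99261416,  0.66027552,  0.4247029 ,
       -0.03001282])}
```

View pics/p3.png

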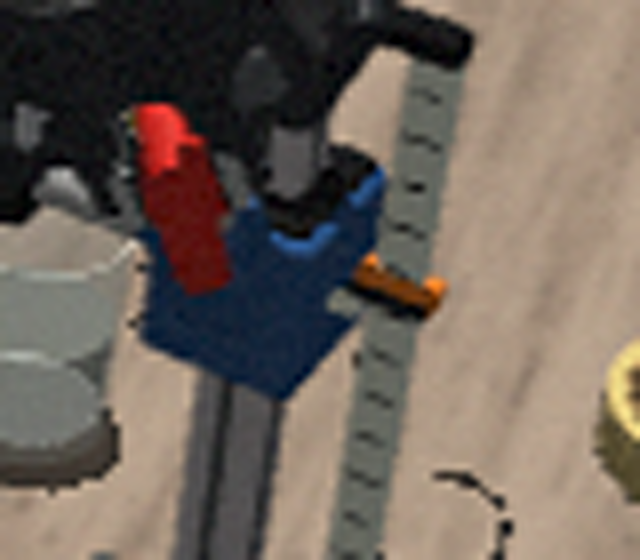

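```bash
python3 - <<'E'
from h import *
from scipy.optimize import brentq
def zof(p,x,y):
    return brentq(lambda z:proj("scene",o+Rs@[x,y,z])[1]-p[1],0,.4)
for x in(-.006,0,.004):
    print(x,"ptr now",zof((437.7,252.3),x,-.030),"before",zof((436.1,277.3),x,-.030),"mark",zof((444.8,250.8),x,-.040),
     proj("scene",o+Rs@[x,-.03,.21]),proj("scene",o+Rs@[x,-.04,.219]))
im=cv2.imread("pics/p3f.png")
print(im[240:258,436:453].tolist().__len__());
h=cv2.cvtColor(im,cv2.COLOR_BGR2HSV)
for y in range(244,258):print(y,[f"{int(b)},{int(g)},{int(r)}" for b,g,r in im[y,435:452]])
E
```

```text
-0.006 ptr now 0.21703947137439497 before 0.1437228910424797 mark 0.2257134808469254 [438.23780988 254.77981471] [442.84802785 253.19114207]
0 ptr now 0.21342830172924634 before 0.13973064039532804 mark 0.22212432922842193 [439.41164456 253.50363581] [444.01672878 251.9090179 ]
0.004 ptr now 0.21102085692152436 before 0.1370691443273132 mark 0.21973156288194773 [440.18984104 252.6576089 ] [444.79148458 251.05909102]
18
244 ['129,80,41', '94,59,26', '57,33,9', '53,28,6', '58,35,22', '57,35,19', '54,32,11', '77,76,72', '94,102,101', '97,108,105', '97,107,105', '79,84,81', '53,57,56', '86,94,92', '115,131,144', '125,145,165', '126,142,167']
245 ['98,63,37', '62,41,22', '55,37,24', '57,37,18', '58,35,15', '55,33,9', '53,25,4', '90,98,94', '92,101,100', '94,102,100', '93,101,98', '96,102,101', '96,104,101', '97,104,100', '110,125,140', '124,143,164', '124,141,163']
246 ['60,37,19', '55,33,20', '61,44,29', '62,42,27', '59,36,19', '58,31,7', '66,77,103', '96,103,106', '92,102,98', '95,104,100', '96,102,102', '97,103,100', '99,106,103', '92,101,97', '122,141,159', '126,143,166', '123,142,164
[... 1796 characters left out ...]
,25', '55,32,17', '52,27,9', '51,26,7', '84,82,80', '96,105,110', '96,106,105', '95,103,100', '100,109,107', '99,109,106', '80,87,84', '78,81,80', '80,87,88', '123,139,158', '130,151,170', '125,144,165', '127,148,166']
256 ['53,33,12', '52,30,8', '51,28,8', '86,81,84', '119,139,157', '110,123,131', '95,103,101', '96,104,103', '97,103,102', '94,102,100', '98,105,103', '98,103,102', '115,129,143', '129,145,167', '122,142,162', '120,139,158', '130,148,169']
257 ['57,34,18', '51,30,11', '82,80,81', '122,139,162', '131,155,177', '101,111,117', '95,105,101', '94,104,101', '95,102,99', '95,102,101', '94,103,98', '93,102,97', '122,139,161', '128,146,169', '123,140,161', '125,140,164', '129,149,169']
```

```bash
python3 - <<'E'
from h import *
def dump(im,ys,xs):
    for y in range(*ys):print(y,' '.join("%3d/%3d/%3d"%tuple(im[y,x]) for x in range(*xs)))
print("scene0 rgb");dump(cv2.imread("pics/scene0.png")[:,:,::-1],(244,256),(439,453))
t=cams.snapshot("top");cv2.imwrite("pics/top3.png",t[:,:,::-1])
print("top0");dump(cv2.imread("pics/top0.png")[:,:,::-1],(207,222),(426,441))
print("top now");dump(t,(207,222),(420,441))
for x,y,z in((0,-.03,.21),(0,-.04,.21),(0,-.04,.22),(-.005,-.04,.22),(0,-.028,.22),(0,-.052,.22)):print(x,y,z,[proj(n,o+Rs@[x,y,z]).round(1) for n in("scene","top")])
E
```

```text
scene0 rgb
244 141/122/107 140/121/103 146/124/108 107/100/ 89  86/ 89/ 80  86/ 89/ 82  89/ 89/ 84  67/ 70/ 64  41/ 42/ 39  77/ 80/ 71 121/111/ 99 138/119/102 138/119/103 138/120/104
245 130/113/ 96 136/120/105 150/131/113  99/ 95/ 83  78/ 82/ 74  82/ 83/ 78  85/ 86/ 79  85/ 86/ 82  85/ 87/ 79  83/ 88/ 82 118/107/ 93 134/117/101 140/122/105 142/123/110
246 132/118/102 134/120/107 158/124/ 94 102/ 93/ 81  79/ 82/ 77  88/ 89/ 81  82/ 84/ 80  86/ 86/ 82  82/ 84/ 78  81/ 84/ 76 133/117/103 139/119/106 136/119/103 144/129/110
247 134/119/104 167/113/ 74 208/114/ 44 123/ 97/ 78  84/ 89/ 82  85/ 89/ 82  83/ 86/ 78  83/ 84/ 78  83/ 85/ 80  94/ 92/ 84 136/118/102 137/118/103 142/125/109 150/131/114
248 118/ 92/ 74  85/ 48/ 25  79/ 35/  8 118/ 89/ 63  52/ 43/ 34  51/ 56/ 51  86/ 87/ 83  86/ 89/ 82  80/ 83/ 78  90/ 89/ 82 128/116/101 130/116/101 139/125/106 148/131/112
249 114/ 84/ 60  94/ 48/ 17  89/ 43/  4  83/ 39/  3  88/ 53/ 27  67/ 54/ 40  43/ 42/ 41  79/ 84/ 76  79/ 87/ 84 123/ 99/ 74 150/111/ 76 141/120/102 142/126/111 145/128/109
250  22/ 16/ 14  63/ 35/ 11  87/ 43/ 12  93/ 47/ 15  94/ 
[... 7254 characters left out ...]
4/ 93 150/132/115 161/137/118 165/139/120 167/140/122 154/132/115 152/130/113
221 155/ 28/ 28 157/ 32/ 34 111/ 43/ 66  48/ 60/ 95  34/ 62/102  36/ 62/ 96  33/ 56/ 91  34/ 59/ 91  32/ 58/ 98  34/ 67/105  36/ 70/118  67/ 79/ 95  83/ 83/ 76  86/ 85/ 79 139/122/108 166/143/122 162/136/118 140/121/103 121/104/ 91 101/ 87/ 77 100/ 89/ 81
0 -0.03 0.21 [array([439.4, 253.5]), array([431.3, 217.2])]
0 -0.04 0.21 [array([443.5, 255.1]), array([434.8, 217.2])]
0 -0.04 0.22 [array([444.1, 251.6]), array([435.6, 216. ])]
-0.005 -0.04 0.22 [array([443.1, 252.6]), array([435.7, 217.6])]
0 -0.028 0.22 [array([439.2, 249.7]), array([431.3, 215.9])]
0 -0.052 0.22 [array([449. , 253.5]), array([439.8, 216. ])]
```

```bash
python3 - <<'E'
from h import *
def atx(n,p,x):
    O,v=ray(n,p);O=Rs.T@(O-o);v=Rs.T@v;return (O+v*(x-O[0])/v[0]).round(4)
for x in(-.003,0,.003):print(x,"mark",atx("scene",(444.65,250.45),x),"ptr",atx("scene",(437.3,252.4),x))
print("tri mark centre",[Rs.T@(tri((444.65,250.45),p)[0]-o) for p in((435.3,214.6),(435.3,215.2))])
a=cv2.imread("pics/scene0.png")[:,:,::-1]
for y in range(270,284):print(y,' '.join("%3d/%3d/%3d"%tuple(a[y,x]) for x in range(428,444)))
E
```

```text
-0.003 mark [-0.003  -0.0419  0.2258] ptr [-0.003  -0.0258  0.2131]
0 mark [-0.     -0.0409  0.2235] ptr [ 0.     -0.0246  0.2108]
0.003 mark [ 0.003  -0.0398  0.2212] ptr [ 0.003  -0.0235  0.2084]
tri mark centre [array([ 0.00386588, -0.03942463,  0.2205216 ]), array([ 0.00209808, -0.03956178,  0.22143636])]
270   2/  2/  0   3/  2/ 12  15/ 28/ 46  13/ 25/ 47  12/ 27/ 47   4/ 23/ 43   7/ 28/ 46  24/ 31/ 48   9/ 25/ 43  16/ 30/ 45  84/ 84/ 75  86/ 88/ 81  86/ 86/ 79  63/ 64/ 60  66/ 68/ 59  78/ 82/ 75
271  14/ 12/ 21  12/ 25/ 36  14/ 29/ 44  22/ 32/ 52  14/ 29/ 46   9/ 23/ 44  19/ 31/ 49  15/ 30/ 46  13/ 20/ 46  28/ 34/ 49  75/ 78/ 72  84/ 85/ 75  85/ 85/ 80  82/ 84/ 79  83/ 85/ 79  81/ 85/ 78
272  35/ 72/119  24/ 44/ 71  11/ 26/ 48  18/ 28/ 49  14/ 26/ 45  14/ 28/ 46  20/ 31/ 47  15/ 27/ 48   2/ 24/ 43  77/ 76/ 74  87/ 89/ 82  88/ 89/ 81  84/ 85/ 81  82/ 85/ 79  85/ 88/ 79  80/ 83/ 77
273  31/ 51/ 83  16/ 34/ 56   7/ 26/ 43  17/ 30/ 49  19/ 33/ 51  13/ 27/ 44  17/ 28/ 47   6/ 26/ 44   7/ 21/ 42  63/ 65/ 65  64/ 65/ 60  83/ 83/ 77  83/ 85/ 79  83/ 85/ 79  85/ 89/ 84  82/ 84/ 79
274  
[... 1254 characters left out ...]
/ 71  97/ 91/ 86 103/100/ 89  87/ 89/ 81  86/ 88/ 81  67/ 68/ 66  60/ 63/ 60  80/ 82/ 76  82/ 87/ 80 138/122/107
281  20/ 30/ 49  18/ 33/ 50  16/ 30/ 49  14/ 28/ 44  10/ 22/ 43  12/ 26/ 44  69/ 71/ 72 157/137/120 106/100/ 89  82/ 84/ 75  84/ 85/ 79  83/ 85/ 80  83/ 85/ 79  84/ 88/ 80  97/ 95/ 87 135/117/103
282   8/ 27/ 46   7/ 26/ 46  20/ 30/ 49   0/ 16/ 39   3/ 23/ 44  75/ 75/ 74 152/133/117 143/128/110  94/ 94/ 83  80/ 82/ 74  83/ 87/ 78  82/ 84/ 76  81/ 83/ 75  81/ 85/ 79  93/ 92/ 84 136/116/103
283  16/ 28/ 48  14/ 27/ 46   7/ 21/ 42   0/ 19/ 40  37/ 45/ 58 143/126/110 159/140/120 141/126/111  75/ 73/ 66  77/ 78/ 74  85/ 89/ 83  82/ 85/ 78  84/ 89/ 80  83/ 84/ 78 123/111/ 99 147/127/109
```

```bash
python3 - <<'E'
from h import *
def mids(n,c0,c1,r0,r1):
    g=cv2.cvtColor(cv2.imread(f"pics/{n}0.png"),cv2.COLOR_BGR2GRAY).astype(float);out=[]
    for c in range(c0,c1):
        m=(g[r0:r1,c]<60).astype(np.uint8)
        k,l,st,ce=cv2.connectedComponentsWithStats(m[:,None]);j=1+np.argmax(st[1:,4]);out.append((c,r0+st[j,1],r0+st[j,1]+st[j,3]-1))
    return np.array(out,float)
S=mids("scene",360,388,230,268);T=mids("top",352,378,212,238)
print(S[::6].tolist());print(T[::6].tolist())
ls=np.polyfit(S[:,0],S[:,1:].mean(1),1);lt=np.polyfit(T[:,0],T[:,1:].mean(1),1);print(ls,lt)
def plane(n,l,c):
    a,b=[ray(n,(x,np.polyval(l,x))) for x in c];N=np.cross(a[1],b[1]);return N/np.linalg.norm(N),a[0]
n1,p1=plane("scene",ls,(360,388));n2,p2=plane("top",lt,(352,378))
d=np.cross(n1,n2);d/=np.linalg.norm(d);d*=np.sign(d[1])
P=np.linalg.solve(np.array([n1,n2,[0,1,0]]),[n1@p1,n2@p2,-.053]);print("axis pt",P,"dir",d,"az",np.degrees(np.arctan2(d[1],d[0])),"local",Rs.T@(P-o))
def atx(n,p,x):
    O,v=ray(n,p);O=Rs.T@(O-o);v=Rs.T@v;return (O+v*(x-O[0])/v[0]).round(4)
print("ptr before",[atx("scene",(433.4,278.3),x) for x in(-.01,-.005,0)],"now",[atx("scene",(437.3,252.4),x) for x in(-.01,-.005,0)])
print("collar bottom now: front",atx("scene",(430.2,264.6),-.027),"back",atx("scene",(439.3,254.8),.027))
print("strip foot",[onz("scene",(435.1,317),.014)],Rs.T@(onz("scene",(435.1,317),.014)-o))
E
```

```text
[[360.0, 239.0, 253.0], [366.0, 241.0, 256.0], [372.0, 243.0, 258.0], [378.0, 246.0, 261.0], [384.0, 248.0, 263.0]]
[[352.0, 220.0, 230.0], [358.0, 220.0, 230.0], [364.0, 220.0, 230.0], [370.0, 220.0, 230.0], [376.0, 220.0, 230.0]]
[ 0.41119321 97.93719212] [1.21531068e-15 2.25000000e+02]
axis pt [ 0.61576882 -0.053       0.14048423] dir [0.17745755 0.984051   0.01234659] az 79.7775082717899 local [-0.00106506  0.13448754  0.14048423]
ptr before [array([-0.01  , -0.0293,  0.143 ]), array([-0.005 , -0.0274,  0.1387]), array([ 0.    , -0.0255,  0.1344])] now [array([-0.01  , -0.0284,  0.2185]), array([-0.005 , -0.0265,  0.2146]), array([ 0.    , -0.0246,  0.2108])]
collar bottom now: front [-0.027  -0.023   0.1916] back [ 0.027  -0.0202  0.1855]
strip foot [array([ 0.58744634, -0.22916426,  0.014     ])] [ 0.00630255 -0.04378676  0.014     ]
```

>>> carry_out([
  [[0.19, 0.13, -0.33, 0, 0, 0, 1], [0.19, 0.13, -0.33, 0, 0, 0, 1], [0.19, 0.13, -0.33, 0, 0, 7, 1], [0.19, 0.13, -0.33, 0, 0, 14, 1], [0.19, 0.13, -0.33, 0, 0, 21, 1], [0.19, 0.13, -0.33, 0, 0, 28, 1], [0.19, 0.13, -0.33, 0, 0, 35, 1], [0.19, 0.13, -0.33, 0, 0, 42, 1], [0.19, 0.13, -0.33, 0, 0, 49, 1], [0.19, 0.13, -0.33, 0, 0, 56, 1], [0.19, 0.13, -0.33, 0, 0, 62, 1], [0.19, 0.13, -0.33, 0, 0, 66, 1]],
])

```text
t: 7.57
tcp_pos: [0.5263, -0.1723, 0.2889]
tool_rot: [0.889, -0.346, 0.297, -0.051]
force: [-3.4, -4.0, 0.1]
finger_gap: 0.24
gripper_force: 60.6
```

```bash
python3 - <<'E'
from h import *
s=manip.sense();M=R.from_quat(s["tool_rot"]).as_matrix();print(s["t"],s["tcp_pos"],s["finger_gap"],s["gripper_force"],M.T@s["force"],M.T@s["ft_torque"])
delta(s["tcp_pos"],knobR(0.))
E
```

```text
7.5667 [ 0.52630408 -0.17227774  0.28892789] 0.239541419917197 60.59309899806976 [ 0.64812841  5.00007998 -1.57141971] [-0.96065662 -0.15582171 -0.19979336]
t 7.5667 shift cm [0. 0. 0.] rot deg [-0. -0.  9.] gap 0.239541419917197
```

>>> carry_out([
  [[0, 0, 0, 0, 0, 4, 1], [0, 0, 0, 0, 0, 8, 1], [0, 0, 0, 0, 0, 11, 1], [0, 0, 0, 0, 0, 14, 1], [0, 0, 0, 0, 0, 16, 1], [0, 0, 0, 0, 0, 16, 1]],
])

```text
t: 8.07
tcp_pos: [0.5257, -0.1728, 0.2886]
tool_rot: [0.833, -0.464, 0.287, -0.09]
force: [-4.8, -4.6, 0.5]
finger_gap: 0.238
gripper_force: 60.6
```

```bash
python3 - <<'E'
from h import *
s=manip.sense();M=R.from_quat(s["tool_rot"]).as_matrix();print(s["t"],s["tcp_pos"],s["finger_gap"],s["gripper_force"],M.T@s["force"],M.T@s["ft_torque"])
delta(s["tcp_pos"],knobR(0.))
E
```

```text
8.0667 [ 0.52573404 -0.17282907  0.28864838] 0.23756802352648282 60.645756125450134 [ 1.9967543   5.80182699 -2.5645492 ] [-1.36371279  0.06552695 -0.67603567]
t 8.0667 shift cm [0. 0. 0.] rot deg [ 0.1 -0.1 -6.5] gap 0.23756802352648282
```

>>> carry_out([
  [[0, 0, 0, 0, 0, 4, 1], [0, 0, 0, 0, 0, 8, 1], [0, 0, 0, 0, 0, 10, 1], [0, 0, 0, 0, 0, 10, 1]],
])

```text
t: 8.4
tcp_pos: [0.5261, -0.1747, 0.2892]
tool_rot: [0.79, -0.533, 0.28, -0.113]
force: [-6.2, -8.2, -0.5]
finger_gap: 0.237
gripper_force: 75.1
```

```bash
python3 - <<'E'
from h import *
s=manip.sense();M=R.from_quat(s["tool_rot"]).as_matrix();print(s["t"],s["tcp_pos"],s["finger_gap"],s["gripper_force"],M.T@s["force"],M.T@s["ft_torque"])
delta(s["tcp_pos"],knobR(0.))
E
```

```text
8.4 [ 0.52610952 -0.17468998  0.2892133 ] 0.23722171260543334 75.06580039858818 [ 5.54970764  8.44539179 -2.069696  ] [-2.22634737  0.9254484  -1.19422811]
t 8.4 shift cm [0. 0. 0.] rot deg [  0.2  -0.3 -16.3] gap 0.23722171260543334
```

>>> carry_out([
  [[0, 0, 0, 0, 0, 0, 5], [0, 0, 0, 0, 0, 0, 5], [0, 0, 0, 0, 0, 0, 5], [0, 0, -2, 0, 0, 0, 5], [0, 0, -5, 0, 0, 0, 5], [0, 0, -9, 0, 0, 0, 5], [0, 0, -13, 0, 0, 0, 5], [0, 0, -13, 0, 0, 0, 5]],
])

```text
t: 9.07
tcp_pos: [0.4531, -0.157, 0.4021]
tool_rot: [0.788, -0.534, 0.283, -0.116]
force: [0.9, -0.3, 0.1]
finger_gap: 0.585
gripper_force: 0.0
```

```bash
python3 - <<'E'
from h import *
delta([.43,.16,.42],downR(-60))
delta([.45,.30,.40],downR(111-180))
E
```

```text
t 9.0667 shift cm [-28.82 -11.83  -6.55] rot deg [ -5.1 -40.  -94.7] gap 0.5853225160068365
t 9.0667 shift cm [-41.63 -18.04  -5.45] rot deg [ -8.1 -38.6 -86.1] gap 0.5853225160068365
```

>>> carry_out([
  [[-41.6, -18, -5.5, -8, -38.6, -86, 6], [-41.6, -18, -5.5, -8, -38.6, -86, 6], [-41.6, -18, -5.5, -8, -38.6, -86, 6], [-41.6, -18, -5.5, -8, -38.6, -86, 6], [-41.6, -18, -5.5, -8, -38.6, -86, 6], [-41.6, -18, -5.5, -8, -38.6, -86, 6], [-41.6, -18, -5.5, -8, -38.6, -86, 6], [-41.6, -18, -5.5, -8, -38.6, -86, 6], [-41.6, -18, -5.5, -8, -38.6, -86, 6], [-41.6, -18, -5.5, -8, -38.6, -86, 6], [-41.6, -18, -5.5, -8, -38.6, -86, 6], [-41.6, -18, -5.5, -8, -38.6, -86, 6]],
])

```text
t: 10.07
tcp_pos: [0.4487, 0.3064, 0.397]
tool_rot: [0.992, 0.12, 0.024, -0.019]
force: [1.3, -0.4, 0.0]
finger_gap: 0.706
gripper_force: 0.0
```

```bash
python3 - <<'E'
from h import *
for n in("scene","top"):cv2.imwrite(f"pics/{n}5.png",cams.snapshot(n)[:,:,::-1])
a=cv2.imread("pics/scene5.png")
c=cv2.resize(a[215:285,385:475],None,fx=6,fy=6,interpolation=cv2.INTER_NEAREST);
b=cv2.imread("pics/top5.png");d=cv2.resize(b[200:250,395:445][:, :],None,fx=5,fy=5,interpolation=cv2.INTER_NEAREST)
cv2.imwrite("pics/p5.png",np.hstack([c,np.vstack([d,np.zeros((c.shape[0]-250,250,3),np.uint8)])]))
def mids(n,c0,c1,r0,r1,up):
    g=cv2.cvtColor(cv2.imread(f"pics/{n}5.png"),cv2.COLOR_BGR2GRAY).astype(float);out=[]
    for c in range(c0,c1):
        m=(g[r0:r1,c]<60).astype(np.uint8)
        k,l,st,ce=cv2.connectedComponentsWithStats(m[:,None]);j=1+np.argmax(st[1:,4]);out.append((c,r0+st[j,1],r0+st[j,1]+st[j,3]-1))
    return np.array(out,float)
S=mids("scene",366,392,205,245,0);T=mids("top",354,380,203,226,0)
print(S[::5].tolist());print(T[::5].tolist())
ls=np.polyfit(S[:,0],S[:,1:].mean(1),1);lt=np.polyfit(T[:,0],T[:,1:].mean(1),1);print(ls,lt)
def plane(n,l,c):
    a,b=[ray(n,(x,np.polyval(l,x))) for x in c];N=np.cross(a[1],b[1]);return N/np.linalg.norm(N),a[0]
n1,p1=plane("scene",ls,(360,388));n2,p2=plane("top",lt,(352,378))
d=np.cross(n1,n2);d/=np.linalg.norm(d);d*=np.sign(d[1])
P=np.linalg.solve(np.array([n1,n2,[0,1,0]]),[n1@p1,n2@p2,-.053]);print("axis pt",P,"dir",d,"local",Rs.T@(P-o))
delta([.5416,.3926,.27],downR(-69))
E
```

```text
[[366.0, 214.0, 229.0], [371.0, 216.0, 231.0], [376.0, 218.0, 233.0], [381.0, 220.0, 235.0], [386.0, 221.0, 237.0], [391.0, 224.0, 239.0]]
[[354.0, 210.0, 220.0], [359.0, 209.0, 220.0], [364.0, 207.0, 220.0], [369.0, 206.0, 220.0], [374.0, 210.0, 220.0], [379.0, 210.0, 220.0]]
[ 0.36290598 89.04393162] [2.90598291e-03 2.13377265e+02]
axis pt [ 0.6187149  -0.053       0.21808372] dir [ 0.19084105  0.9814699  -0.01721976] local [0.00182188 0.13507489 0.21808372]
t 10.1667 shift cm [10.26 -6.37 13.37] rot deg [-1.4 -3.1 -7.8] gap 0.6972418609377408
```

View pics/p5.png

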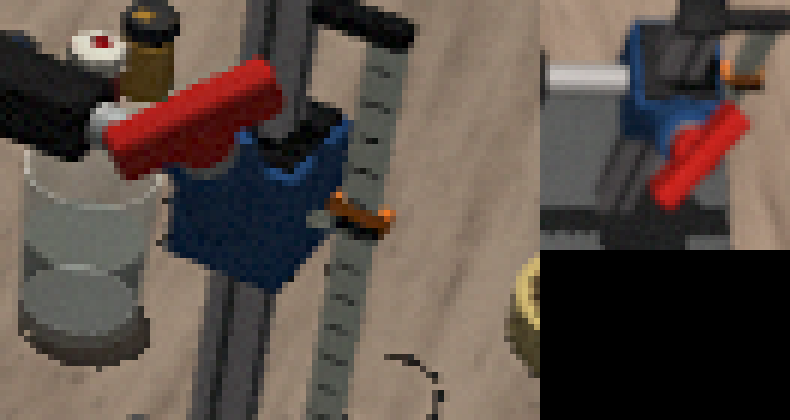

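The knob is back at its original angle. The pointer at crop (318,219) is close below the level of the orange clip at (360,215). I'll recompute the bar's axis height without the tumbler pixels.

```bash
python3 - <<'E'
from h import *
def edges(n,i,c0,c1,r0,r1):
    g=cv2.cvtColor(cv2.imread(f"pics/{n}{i}.png"),cv2.COLOR_BGR2GRAY).astype(float);out=[]
    for c in range(c0,c1):
        r=g[r0:r1,c];core=int(np.median(np.where(r<45)[0]));e=[]
        for s in(-1,1):
            k=core
            bgv=110
            while 0<k<len(r)-1 and r[k]<65:k+=s
            a,b=r[k-s],r[k];e.append(r0+(k-s)+s*(65-a)/(b-a))
        out.append((c,*e))
    return np.array(out)
def axis(i,sc,tc):
    S=edges("scene",i,*sc);T=edges("top",i,*tc)
    fit=lambda A,c:np.polyfit(A[:,0],A[:,c],1)
    rob=lambda A,c:(lambda m:np.polyfit(A[m,0],A[m,c],1))(abs(A[:,c]-np.polyval(fit(A,c),A[:,0]))<1)
    ls=(rob(S,1)+rob(S,2))/2;lt=(rob(T,1)+rob(T,2))/2
    if i==5:
        w=np.median(T[:,2]-T[:,1]);print("top widths",(T[::4,2]-T[::4,1]).round(1))
        lt=rob(T,2)-np.array([0,W0/2])
    else: globals()['W0']=np.median(T[:,2]-T[:,1])*1.055
    def plane(n,l,c):
        a,b=[ray(n,(x,np.polyval(l,x))) for x in c];N=np.cross(a[1],b[1]);return N/np.linalg.norm(N),a[0]
    n1,p1=plane("scene",ls,(sc[0],sc[1]));n2,p2=plane("top",lt,(tc[0],tc[1]))
    for y in(-.11,-.053,0.0):
        P=np.linalg.solve(np.array([n1,n2,[0,1,0]]),[n1@p1,n2@p2,y]);print(i,P.round(4),"local",(Rs.T@(P-o)).round(4))
axis(0,(360,388,235,268),(352,378,216,236));axis(5,(366,390,208,245),(352,378,204,226))
def rd(n,i):
    im=cv2.imread(f"pics/{n}{i}.png")[:,:,::-1]
    for y in range(244,257):print(y,' '.join("%3d/%3d/%3d"%tuple(im[y,x]) for x in range(434,451)))
rd("scene",5)
E
```

```text
0 [ 0.605  -0.11    0.1398] local [-0.0003  0.0765  0.1398]
0 [ 0.6161 -0.053   0.1401] local [-0.0007  0.1346  0.1401]
0 [0.6265 0.     0.1403] local [-0.0011  0.1886  0.1403]
top widths [11.8 11.9 11.8 14.5 15.5 11.8 11.6]
5 [ 0.6034 -0.11    0.2228] local [-0.0018  0.0762  0.2228]
5 [ 0.6161 -0.053   0.2201] local [-0.0007  0.1346  0.2201]
5 [0.6279 0.     0.2176] local [2.000e-04 1.888e-01 2.176e-01]
244  36/ 64/106  25/ 47/ 78  18/ 29/ 50   6/ 21/ 41   9/ 26/ 45  17/ 28/ 48  13/ 24/ 45   5/ 20/ 42  57/ 62/ 63  84/ 87/ 81  84/ 86/ 80  89/ 89/ 84  69/ 72/ 64  48/ 45/ 46  73/ 77/ 72 120/107/ 96 137/121/103
245  24/ 46/ 77   8/ 30/ 50  22/ 29/ 48  11/ 26/ 42  22/ 34/ 50  14/ 26/ 47   9/ 26/ 45   4/ 20/ 42  78/ 79/ 75  89/ 90/ 81  88/ 88/ 81  84/ 86/ 79  87/ 89/ 83  80/ 82/ 76  84/ 86/ 80 120/106/ 94 136/117/100
246  11/ 23/ 43  13/ 28/ 47  12/ 26/ 45   9/ 22/ 43  15/ 31/ 47  18/ 29/ 48   6/ 22/ 44  84/ 62/ 51  89/ 88/ 78  85/ 87/ 81  85/ 86/ 79  85/ 86/ 80  83/ 85/ 78  81/ 84/ 77  85/ 89/ 82 134/117/103 139/119/103
247  17/ 29/ 47  17/ 34/ 51   8/ 26/ 43  18/ 32/ 50  15/ 28/ 47  10/
[... 1311 characters left out ...]
/ 17   2/  1/  4   4/ 12/  6  14/  5/  0  54/ 27/  0  91/ 54/ 29 135/115/ 99
254  12/ 26/ 45  10/ 28/ 45   9/ 24/ 44  13/ 28/ 47  17/ 28/ 46  68/ 66/ 69 123/109/ 95  95/ 93/ 86  69/ 74/ 67  55/ 53/ 48  19/ 16/ 18  25/ 25/ 23  24/ 24/ 24   4/  4/  8  65/ 43/ 25 138/120/103 142/124/110
255   4/ 27/ 41  19/ 31/ 50   3/ 19/ 37   0/ 16/ 39  68/ 68/ 69 139/121/105 107/ 99/ 90  86/ 86/ 81  89/ 91/ 84  89/ 89/ 81  87/ 89/ 83  74/ 77/ 71  61/ 66/ 61  72/ 72/ 65 135/119/104 141/124/109 139/120/102
256  19/ 28/ 49  20/ 28/ 48   6/ 17/ 38  71/ 66/ 73 135/116/101 143/124/105 106/ 98/ 89  84/ 86/ 75  84/ 85/ 76  87/ 87/ 82  86/ 87/ 81  85/ 90/ 83  82/ 85/ 81 119/111/ 97 140/120/107 138/121/105 128/113/ 96
```

```bash
python3 - <<'E'
from h import *
u=np.array([np.cos(np.radians(21)),np.sin(np.radians(21)),0]);w=np.array([-u[1],u[0],0]);c=np.array([.5416,.3926,.215])
for nm,p in(("c",c),("+w",c+.0175*w),("-w",c-.0175*w),("+u",c+.04*u),("-u",c-.04*u)):
    s,t=proj("scene",p),proj("top",p);print(nm,s.round(1),t.round(1),"headc crops",((s-[175,185])*5).round(),((t-[170,215])*5+[400,0]).round())
a=cv2.cvtColor(cv2.imread("pics/top0.png"),cv2.COLOR_BGR2GRAY)
for y in range(262,282,2):print(y,a[y,205:240].tolist())
E
```

```text
c [208.2 202.1] [216.3 269.6] headc crops [166.  85.] [632. 273.]
+w [201.6 201.8] [210.6 272.9] headc crops [133.  84.] [603. 290.]
-w [214.7 202.3] [222.  266.3] headc crops [198.  87.] [660. 257.]
+u [211.9 194.4] [209.4 257.4] headc crops [184.  47.] [597. 212.]
-u [204.2 210.1] [223.4 282. ] headc crops [146. 126.] [667. 335.]
262 [36, 32, 32, 32, 28, 32, 33, 33, 38, 34, 27, 31, 30, 23, 18, 13, 22, 23, 28, 23, 18, 17, 11, 15, 16, 12, 40, 65, 127, 115, 111, 112, 115, 120, 111]
264 [33, 36, 26, 35, 33, 33, 33, 32, 29, 32, 35, 36, 37, 36, 17, 12, 13, 22, 20, 19, 16, 18, 19, 19, 21, 5, 12, 22, 152, 155, 98, 100, 109, 118, 113]
266 [32, 29, 34, 33, 31, 31, 37, 37, 37, 32, 32, 39, 40, 31, 37, 36, 13, 9, 19, 15, 14, 6, 20, 4, 12, 6, 12, 41, 53, 48, 146, 108, 102, 119, 112]
268 [19, 25, 23, 29, 37, 39, 37, 35, 36, 37, 37, 38, 36, 35, 43, 37, 34, 16, 7, 4, 20, 9, 7, 16, 9, 13, 39, 53, 50, 48, 89, 162, 123, 111, 119]
270 [19, 27, 15, 21, 31, 38, 36, 35, 38, 40, 43, 37, 41, 39, 39, 38, 37, 35, 14, 6, 13, 8, 8, 8, 29, 43, 47, 50, 50, 50, 49, 155, 165, 132, 126]
272 [21, 21, 21, 10, 6, 34, 38, 34, 42, 39, 39, 37, 43, 41, 39, 43, 41, 40, 30, 19, 19, 24, 41, 53, 46, 51, 49, 48, 52, 54, 153, 171, 169, 170, 133]
274 [21, 19, 16, 23, 18, 18, 26, 40, 36, 38, 43, 40, 42, 36, 38, 36, 41, 38, 40, 35, 32, 50, 50, 50, 47, 49, 49, 52, 137, 166, 170, 171, 169, 171, 173]
276 [14, 13, 14, 17, 5, 17, 3, 29, 35, 42, 43, 43, 39, 38, 44, 35, 42, 36, 36, 34, 28, 39, 47, 54, 49, 53, 148, 172, 170, 172, 171, 169, 173, 170, 172]
278 [22, 11, 8, 13, 13, 12, 15, 20, 17, 37, 38, 39, 36, 36, 37, 34, 35, 35, 34, 32, 24, 30, 25, 43, 52, 52, 83, 156, 173, 174, 169, 172, 170, 172, 174]
280 [50, 37, 10, 4, 0, 8, 20, 23, 39, 43, 42, 37, 36, 35, 30, 33, 30, 30, 27, 30, 27, 32, 27, 27, 47, 52, 46, 49, 152, 173, 173, 172, 171, 174, 174]
```

>>> carry_out([
  [[5, -3, 5, -1.4, -3.1, -7.8, 6.5], [8, -5, 9, -1.4, -3.1, -7.8, 6.5], [10.2, -6.4, 12, -1.4, -3.1, -7.8, 6.5], [10.2, -6.4, 13.3, -1.4, -3.1, -7.8, 6.5], [10.2, -6.4, 13.3, -1.4, -3.1, -7.8, 6.5]],
])

```text
t: 10.58
tcp_pos: [0.5408, 0.3894, 0.2657]
tool_rot: [0.984, 0.179, -0.002, 0.0]
force: [-0.5, -0.9, -0.2]
finger_gap: 0.763
gripper_force: 0.0
```

```bash
python3 - <<'E'
from h import *
delta([.5416,.3926,.223],downR(-69))
E
```

```text
t 10.5833 shift cm [ 0.2  -0.27  4.27] rot deg [ 0.   0.3 -0.4] gap 0.7627237387365737
```

>>> carry_out([
  [[0.2, -0.3, 2.5, 0, 0, 0, 6.5], [0.2, -0.3, 4.2, 0, 0, 0, 6.5], [0.2, -0.3, 4.3, 0, 0, 0, 5], [0.2, -0.3, 4.3, 0, 0, 0, 4], [0.2, -0.3, 4.3, 0, 0, 0, 2.5], [0.2, -0.3, 4.3, 0, 0, 0, 2.5], [0.2, -0.3, 4.3, 0, 0, 0, 2.5], [0.2, -0.3, 4.3, 0, 0, 0, 2.5]],
], force=45)

```text
t: 11.25
tcp_pos: [0.5424, 0.3933, 0.2304]
tool_rot: [0.984, 0.18, 0.002, -0.0]
force: [-0.5, -1.3, 2.4]
finger_gap: 0.37
gripper_force: 45.4
```

>>> carry_out([
  [[0, 0, 0, 0, 0, 0, 2.5], [0, 0, 0, 0, 0, 0, 2.5]],
])

```text
t: 11.42
tcp_pos: [0.5425, 0.3933, 0.2303]
tool_rot: [0.984, 0.181, 0.002, -0.0]
force: [-0.3, -2.1, 4.5]
finger_gap: 0.372
gripper_force: 45.7
```

```bash
python3 - <<'E'
from h import *
s=manip.sense();print(s["t"],s["tcp_pos"],s["force"],s["ft_torque"],s["finger_gap"],s["qd"].round(3))
E
```

```text
11.4167 [0.54245569 0.39332008 0.23027119] [-0.26952532 -2.08466437  4.53004322] [-0.3274948   0.08829875  0.02422459] 0.371913415704339 [ 0.001 -0.    -0.001 -0.001  0.    -0.003]
```

>>> carry_out([
  [[0, 0, 0, 0, 0, 0, 5.5], [0, 0, 0, 0, 0, 0, 5.5], [0, 0, 0, 0, 0, 0, 5.5], [0, 0, 0, 0, 0, 0, 5.5]],
])

```text
t: 11.75
tcp_pos: [0.5417, 0.3936, 0.2284]
tool_rot: [0.984, 0.181, 0.001, -0.0]
force: [0.7, -0.4, 0.4]
finger_gap: 0.642
gripper_force: 0.0
```

```bash
python3 - <<'E'
from h import *
s=manip.sense();print(s["t"],s["tcp_pos"],s["force"],s["finger_gap"])
for n in("scene","top"):cv2.imwrite(f"pics/{n}6.png",cams.snapshot(n)[:,:,::-1])
a=cv2.imread("pics/scene6.png");b=cv2.imread("pics/top6.png")
cv2.imwrite("pics/h6.png",cv2.resize(a[170:250,165:265],None,fx=7,fy=7,interpolation=cv2.INTER_CUBIC))
E
```

```text
11.75 [0.54169832 0.39360306 0.22843182] [ 0.72593386 -0.36438514  0.40880372] 0.6418471722202153
```

View pics/h6.png

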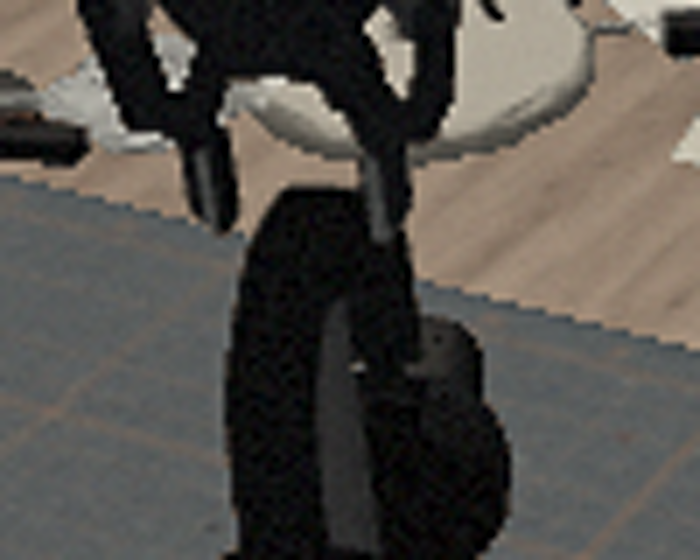

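The fingers straddle the crown with their tips near the band's top (crop (215,225) and (385,235)), so the pinch was too high. I'll go down 7 mm more and close again.

>>> carry_out([
  [[0, 0, 0.7, 0, 0, 0, 5.5], [0, 0, 0.7, 0, 0, 0, 5.5], [0, 0, 0.7, 0, 0, 0, 2.5], [0, 0, 0.7, 0, 0, 0, 2.5], [0, 0, 0.7, 0, 0, 0, 2.5], [0, 0, 0.7, 0, 0, 0, 2.5], [0, 0, 0.7, 0, 0, 0, 2.5]],
])

```text
t: 12.43
tcp_pos: [0.5418, 0.3935, 0.2216]
tool_rot: [0.984, 0.181, 0.001, -0.0]
force: [-1.0, 0.7, -0.6]
finger_gap: 0.372
gripper_force: 44.7
```

>>> carry_out([
  [[0, 0, -1, 0, 0, 0, 2.5], [0, 0, -2, 0, 0, 0, 2.5], [0, 0, -4, 0, 0, 0, 2.5], [0, 0, -7, 0, 0, 0, 2.5], [0, 0, -10, 0, 0, 0, 2.5], [0, 0, -13, 0, 0, 0, 2.5], [0, 0, -16, 0, 0, 0, 2.5], [0, 0, -18, 0, 0, 0, 2.5], [0, 0, -18, 0, 0, 0, 2.5]],
])

```text
t: 13.18
tcp_pos: [0.5434, 0.3943, 0.4094]
tool_rot: [0.984, 0.181, 0.007, -0.002]
force: [0.2, 0.3, -0.9]
finger_gap: 0.374
gripper_force: 45.0
```

```bash
python3 - <<'E'
from h import *
b=np.array([.617,-.053,.40]);
delta([.617,-.053,.415],downR(YAW-90))
E
```

```text
t 13.1833 shift cm [-9.   44.42 -0.76] rot deg [-0.3 -0.8 32.3] gap 0.3738510410084279
```

>>> carry_out([
  [[0, 0, -4, 0, 0, 0, 2.5], [0, 0, -8, 0, 0, 0, 2.5], [-1, 3, -8.5, 0, 0, 4, 2.5], [-2, 7, -8.5, 0, 0, 8, 2.5], [-3, 11, -8.5, 0, 0, 12, 2.5], [-3, 15, -8.5, 0, 0, 16, 2.5], [-4, 19, -8.5, 0, 0, 20, 2.5], [-5, 23, -8.5, 0, 0, 24, 2.5], [-6, 27, -8.5, 0, 0, 28, 2.5], [-6, 31, -8.5, 0, 0, 32, 2.5], [-7, 33, -8.5, 0, 0, 32.3, 2.5], [-7, 34, -8.5, 0, 0, 32.3, 2.5]],
])

```text
t: 14.18
tcp_pos: [0.5959, 0.0466, 0.485]
tool_rot: [0.995, -0.103, -0.001, 0.0]
force: [-1.2, 0.9, -2.7]
finger_gap: 0.378
gripper_force: 45.8
```

```bash
python3 - <<'E'
from h import *
b=o+Rs@[-.0007,.135,0];delta([b[0],b[1],.49],downR(YAW-90));s=manip.sense();print(s["force"],s["ft_torque"],s["tcp_pos"])
E
```

```text
t 14.1833 shift cm [ 4.01  9.3  -0.5 ] rot deg [ 0.1  0.1 -0.3] gap 0.3777335967727106
[-1.18817102  0.85358826 -2.66508934] [ 0.12021602  0.27996085 -0.01363363] [0.59587589 0.04662029 0.48499265]
```

>>> carry_out([
  [[1, 2.5, -0.5, 0, 0, 0, 2.5], [2, 5, -0.5, 0, 0, 0, 2.5], [3, 7.5, -0.5, 0, 0, 0, 2.5], [4, 9, -0.5, 0, 0, 0, 2.5], [4, 9.3, -0.5, 0, 0, 0, 2.5], [4, 9.3, -0.5, 0, 0, 0, 2.5], [4, 9.3, -0.5, 0, 0, 0, 2.5], [4, 9.3, -0.5, 0, 0, 0, 2.5]],
])

```text
t: 14.85
tcp_pos: [0.6171, -0.0469, 0.4914]
tool_rot: [0.995, -0.099, 0.0, -0.001]
force: [-0.8, 0.2, -2.2]
finger_gap: 0.375
gripper_force: 45.8
```

```bash
python3 - <<'E'
from h import *
b=o+Rs@[-.0007,.135,0];delta([b[0],b[1],.27],downR(YAW-90));s=manip.sense();print(s["force"],s["ft_torque"],s["tcp_pos"])
a=cams.snapshot("scene")[:,:,::-1];t=cams.snapshot("top")[:,:,::-1]
cv2.imwrite("pics/hang1.png",np.hstack([cv2.resize(a[110:310,300:470],None,fx=2.3,fy=2.3),cv2.resize(t[110:310,300:470],None,fx=2.3,fy=2.3)]))
E
```

```text
t 14.85 shift cm [1.000e-02 6.200e-01 2.214e+01] rot deg [-0.1 -0.   0.1] gap 0.3751078018415587
[-0.83103229  0.23004942 -2.19527072] [ 0.00267455 -0.04718806  0.01069067] [ 0.61712771 -0.04691381  0.49139665]
```

>>> carry_out([
  [[0, 0.6, 2, 0, 0, 0, 2.5], [0, 0.6, 4.5, 0, 0, 0, 2.5], [0, 0.6, 7, 0, 0, 0, 2.5], [0, 0.6, 9.5, 0, 0, 0, 2.5], [0, 0.6, 12, 0, 0, 0, 2.5], [0, 0.6, 14, 0, 0, 0, 2.5], [0, 0.6, 16, 0, 0, 0, 2.5], [0, 0.6, 18, 0, 0, 0, 2.5], [0, 0.6, 20, 0, 0, 0, 2.5], [0, 0.6, 21.5, 0, 0, 0, 2.5], [0, 0.6, 22, 0, 0, 0, 2.5], [0, 0.6, 22, 0, 0, 0, 2.5]],
])

```text
t: 15.95
tcp_pos: [0.6158, -0.0533, 0.2702]
tool_rot: [0.995, -0.1, -0.001, -0.001]
force: [-0.6, 1.0, -2.3]
finger_gap: 0.378
gripper_force: 45.8
```

```bash
python3 - <<'E'
from h import *
b=o+Rs@[-.0007,.135,0];delta([b[0],b[1],.2496],downR(YAW-90));s=manip.sense();print(s["force"],s["ft_torque"],s["tcp_pos"])
E
```

```text
t 15.95 shift cm [ 0.03 -0.07  2.06] rot deg [-0.1  0.1  0.1] gap 0.3777349090142467
[-0.55494763  0.961118   -2.28326465] [ 0.01760206  0.01878733 -0.00741416] [ 0.6157856  -0.05326934  0.27015138]
```

Next I'll lower in 2–3 mm steps and watch the force.

>>> carry_out([
  [[0, 0, 0.5, 0, 0, 0, 2.5], [0, 0, 1, 0, 0, 0, 2.5], [0, 0, 1.3, 0, 0, 0, 2.5], [0, 0, 1.6, 0, 0, 0, 2.5], [0, 0, 1.6, 0, 0, 0, 2.5]],
])

```text
t: 16.37
tcp_pos: [0.6164, -0.0542, 0.2552]
tool_rot: [0.995, -0.1, 0.001, -0.001]
force: [0.2, -0.2, -2.2]
finger_gap: 0.377
gripper_force: 45.8
```

>>> carry_out([
  [[0, 0, 0.2, 0, 0, 0, 2.5], [0, 0, 0.3, 0, 0, 0, 2.5], [0, 0, 0.3, 0, 0, 0, 2.5]],
])

```text
t: 16.62
tcp_pos: [0.6166, -0.0543, 0.2524]
tool_rot: [0.995, -0.1, 0.001, -0.001]
force: [0.4, -0.1, -3.1]
finger_gap: 0.375
gripper_force: 45.8
```

>>> carry_out([
  [[0, 0, 0.2, 0, 0, 0, 2.5], [0, 0, 0.3, 0, 0, 0, 2.5], [0, 0, 0.3, 0, 0, 0, 2.5]],
])

```text
t: 16.87
tcp_pos: [0.6169, -0.0544, 0.2504]
tool_rot: [0.995, -0.1, 0.001, -0.0]
force: [-1.3, 0.8, 3.1]
finger_gap: 0.38
gripper_force: 48.8
```

>>> carry_out([
  [[0, 0, 0.2, 0, 0, 0, 2.5], [0, 0, 0.3, 0, 0, 0, 2.5], [0, 0, 0.3, 0, 0, 0, 2.5]],
])

```text
t: 17.12
tcp_pos: [0.6169, -0.0544, 0.2502]
tool_rot: [0.995, -0.1, 0.002, -0.0]
force: [-4.8, 0.4, 15.0]
finger_gap: 0.379
gripper_force: 55.3
```

>>> carry_out([
  [[0, 0, -0.3, 0, 0, 0, 2.5], [0, 0, -0.3, 0, 0, 0, 3.8], [0, 0, -0.3, 0, 0, 0, 4.5], [0, 0, -0.3, 0, 0, 0, 5.5], [0, 0, -0.3, 0, 0, 0, 5.5], [0, 0, -0.3, 0, 0, 0, 5.5], [0, 0, -2, 0, 0, 0, 5.5], [0, 0, -5, 0, 0, 0, 5.5], [0, 0, -9, 0, 0, 0, 5.5], [0, 0, -13, 0, 0, 0, 5.5], [0, 0, -17, 0, 0, 0, 5.5], [0, 0, -20, 0, 0, 0, 5.5]],
])

```text
t: 18.12
tcp_pos: [0.6168, -0.0545, 0.4502]
tool_rot: [0.995, -0.1, 0.003, -0.0]
force: [1.0, -0.2, 0.9]
finger_gap: 0.646
gripper_force: 0.0
```

>>> carry_out([
  [[0, -4, 0, 0, 0, 0, 5.5], [0, -8, 0, 0, 0, 0, 5.5], [0, -12, 0, 0, 0, 0, 5.5], [0, -16, 0, 0, 0, 0, 5.5], [0, -20, 0, 0, 0, 0, 5.5], [0, -24, 0, 0, 0, 0, 5.5], [0, -28, 0, 0, 0, 0, 5.5], [0, -32, 0, 0, 0, 0, 5.5], [0, -32, 0, 0, 0, 0, 5.5]],
])

```text
t: 18.87
tcp_pos: [0.6798, 0.2671, 0.4447]
tool_rot: [0.995, -0.096, -0.0, -0.002]
force: [-0.3, -0.9, -0.2]
finger_gap: 0.644
gripper_force: 0.0
```

```bash
python3 - <<'E'
from h import *
a=cams.snapshot("scene")[:,:,::-1];t=cams.snapshot("top")[:,:,::-1]
cv2.imwrite("pics/scene9.png",a);cv2.imwrite("pics/top9.png",t)
cv2.imwrite("pics/end.png",np.hstack([cv2.resize(a[160:420,310:480],None,fx=2.3,fy=2.3,interpolation=cv2.INTER_CUBIC),cv2.resize(t[160:420,290:460],None,fx=2.3,fy=2.3,interpolation=cv2.INTER_CUBIC)]))
for y in range(246,256):print(y,' '.join("%3d/%3d/%3d"%tuple(a[y,x][::-1]) for x in range(434,450)))
E
```

```text
246  17/ 28/ 49  25/ 33/ 52   8/ 24/ 47   9/ 24/ 46  13/ 23/ 47  15/ 31/ 51   8/ 25/ 50  91/ 68/ 57  89/ 87/ 80  88/ 90/ 85  89/ 90/ 84  90/ 90/ 84  89/ 92/ 82  89/ 94/ 87  87/ 90/ 84 143/127/109
247  14/ 31/ 48  18/ 31/ 50  16/ 30/ 47  18/ 32/ 51  18/ 34/ 53   2/ 17/ 45 106/ 66/ 42 220/121/ 47 132/103/ 84  86/ 93/ 85  88/ 91/ 84  92/ 95/ 89  86/ 89/ 80  85/ 88/ 83  98/ 97/ 86 141/122/106
248  15/ 32/ 49  13/ 31/ 51  15/ 30/ 49  18/ 31/ 49  13/ 31/ 51  43/ 35/ 32  85/ 40/ 11  86/ 38/  0 127/ 98/ 70  61/ 51/ 37  56/ 64/ 59  88/ 90/ 85  91/ 93/ 88  85/ 89/ 83  94/ 95/ 88 135/123/107
249  19/ 29/ 51  14/ 27/ 48  17/ 29/ 50  25/ 39/ 53  14/ 27/ 49  65/ 39/ 28  93/ 48/ 12  96/ 48/ 12  94/ 47/ 17  92/ 55/ 26  73/ 60/ 44  45/ 47/ 46  82/ 90/ 84  85/ 93/ 88 133/105/ 81 163/120/ 86
250   6/ 27/ 46  17/ 30/ 50  46/ 55/ 64  89/ 90/ 83  99/102/ 93  94/ 88/ 76  94/ 66/ 37  95/ 50/ 12  98/ 49/ 18 102/ 53/ 19  98/ 51/ 17  98/ 49/ 16  92/ 57/ 27  83/ 78/ 65 201/115/ 54 244/123/ 34
251  21/ 35/ 54  11/ 27/ 47  94/ 94/ 88  96/ 98/ 88  90/ 92/ 83  87/ 92/ 83  60/ 64/ 60  15/ 20/ 19  17/  0/  0  66/ 35/
[... 159 characters left out ...]
/ 54   0/  5/  6   0/  0/  0   0/  9/ 11  24/ 16/  7  67/ 35/ 15  94/ 47/  8  95/ 47/ 11  95/ 50/ 14  89/ 42/  9
253  13/ 31/ 49  11/ 28/ 48  14/ 29/ 47   6/ 25/ 45  24/ 36/ 46  44/ 53/ 61  61/ 65/ 70  73/ 73/ 71  56/ 57/ 55  35/ 39/ 38   3/ 13/  5   9/ 13/ 14   0/  3/  4  14/  3/  4  64/ 34/  9  91/ 54/ 24
254  20/ 30/ 51  16/ 31/ 51  16/ 30/ 47   4/ 21/ 42   3/ 22/ 43  73/ 70/ 74 129/112/102 103/100/ 89  73/ 76/ 68  52/ 52/ 50  16/ 21/ 19  20/ 18/ 16  21/ 27/ 27   0/  3/  6  72/ 47/ 30 146/127/109
255  16/ 30/ 47  16/ 31/ 48  15/ 30/ 50   9/ 23/ 45  73/ 71/ 74 149/130/113 116/108/ 97  88/ 88/ 82  89/ 91/ 82  92/ 92/ 86  92/ 96/ 88  74/ 77/ 73  70/ 70/ 67  77/ 75/ 71 138/122/104 151/132/114
```

View pics/end.png

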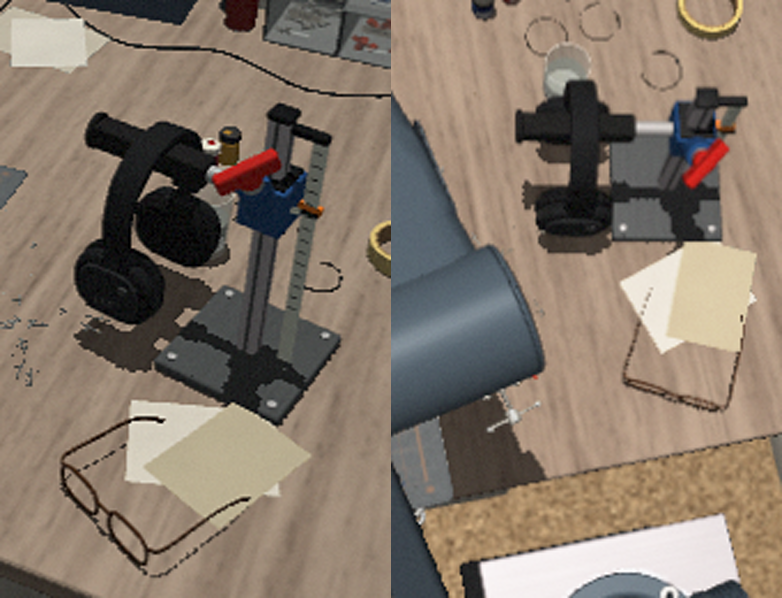

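The headset hangs free over the bar at (165,135) in the left half. The pointer meets the clip's black line, and the carriage has not sunk under the weight. The tumbler and spectacles look untouched.

```bash
python3 -c "
from station import sign_off
print(sign_off())"
```

```text
the job is handed in; nothing more can be done
None
```

The job is handed in at about 19 s of the 61 s limit: the arm is raised to the marker (level to within about 2–3 mm by camera), the knob is tight against its stop, and the headset hangs free on the bar. The tumbler and spectacles look untouched in the last picture; I did not re-check the mouse.

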